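Get the crepe spreader out from behind the topping containers and clip it up

TASK

Move the crock, the shaker and the squeeze bottle from the dark board onto the steel side tray, all three standing there upright, before you touch the T-shaped crepe spreader that lies behind them. Then fetch the spreader and push its handle fully home into both spring clips of the holder, its black rubber band midway between the clips (crossbar at either end), and let go; only then put each container back upright on the very disc where it stood at the start. Do not knock anything over, and leave the coffee cup and the sugar bowl where they are.

Things in the scene. Friction and masses are not known exactly. Their poses are not given: they have to be found in the camera images.
- crock: White ceramic crock with a wooden lid and small lid knob. Straight round body 60 mm across and 84 mm high, lid 55 mm across up to 98 mm, knob (20 mm across) up to 110 mm. Origin at the centre of its underside, z up. 0.2 to 0.4 kg. Stands on one of the board's three discs; which one varies.
- shaker: Steel shaker with a low domed perforated top. Straight round body 54 mm across and 75 mm high, rim 55 mm across, dome up to 93 mm. Origin at the centre of its underside, z up. 0.15 to 0.31 kg. Stands on one of the three discs; which one varies.
- bottle: White plastic squeeze bottle (hard) with a narrow nozzle. Straight round body 52 mm across and 105 mm high, then tapering to the nozzle tip at 137 mm. Origin at the centre of its underside, z up. 0.18 to 0.36 kg. Stands on one of the three discs; which one varies.
- spreader: Wooden T-shaped crepe spreader, 0.11 kg, flat on the board 10 mm behind the containers. Round handle, 20 mm thick, along its x axis from x = -158 to +72 mm; at x = +82 a crossbar, 20 mm thick, 110 mm long along y. Origin on the handle's axis inside a 12 mm wide black rubber band, near the centre of mass: grip there, across the handle. Lying, its axis is 10 mm above the board's top.
- board: Fixed dark wooden board, 170 (x) by 340 (y) by 15 mm thick. Origin at its underside's centre, x away from the robot. Three flush black discs, 72 mm wide, at x = -45, y = -88, 0, 88 mm: the containers' places. Spreader behind them at x = 7, handle along y, band near y = 57, crossbar to +y. A salt dish (42 wide, 18 high) is fixed at x = 35, y = -140.
- tray: Fixed empty shallow steel tray, 290 (x) by 140 mm (y), walls 4 mm thick, 14 mm high. Origin at the centre of its underside, inner floor 4 mm above. The containers fit in a row along x, e.g. at x = -85, 0, 85 mm. It is to the left or right of the board, the holder on the other side.
- holder: Fixed base plate 130 (x) by 70 by 8 mm, two spring clips at x = -45 and 45 mm, each 14 mm wide (x), 65 high, open on top. Lay the handle along x, either way round, and push straight down (3 to 12 N): flared steel jaws catch it up to 6 mm off-centre, open and close over it. Home, on black V seats, its axis is 36 mm above the origin (centre of the underside). 76 mm free between clips for fingers.
- cup: White coffee cup with a handle, 64 mm across and 58 mm high, its handle sticking out 30 mm, on the counter beyond the board; bystander, leave it. Origin at the centre of its underside.
- sugar: Round steel sugar bowl with a lid and knob, 72 mm across and 56 mm high, beyond the board; bystander, leave it. Origin at the centre of its underside.
Not all that is in view belongs to the job. Leave any blue look-alike of the crock alone. Leave any green or yellow look-alike of the shaker alone.

How it is judged:
By the outcome, as a careful person would: the job done as asked, in the order asked, and still so for the second after the job is handed in, with the robot touching nothing.
It also fails if it takes over 144 s, if anything falls off the work surface, if the arm or the gripper's body presses on something with over 40 N, if the wrist force passes 120 N, or if a joint passes its speed limit or range.

ROBOT

A 6-joint arm with a two-finger parallel gripper is mounted at the origin on the work surface. World frame = base frame: x ahead of the robot, y to its left, z up, the work surface at z = 0. Lengths are in m, angles in rad, forces in N, time in s.
With the tool pointing down it reaches from about 0.425 to 1.125 m from the base axis. Payload 14.9 kg.
Tool frame: the origin (TCP) lies on the centre line of the jaws, within the pads' length; the fingertips stand 17 mm ahead of it and the grasp point (between the pads) lies 2 mm behind it; z points along the fingers, y is the direction in which the jaws open and shut (so a half turn about z gives the same grasp; the last joint's range is limited). The gripper opens to 91 mm and grips with 3 to 60 N. Pads are 32 mm wide; open, the fingers measure 118 mm over their backs; the gripper's body (76 mm by 178 mm) begins 60 mm behind the grasp point.
Start: joints at [-0.033, 0.379, 1.734, -0, 1.028, -0.033], TCP at [0.7, -0, 0.231] pointing down, gripper open.
Joint ranges: [-2.77, 2.77], [-0.74, 2.19], [0, 2.66], [-1.06, 4.2], [0.31, 2.87], [-3.08, 3.08]. Speed limits (rad/s): [1.89, 1.89, 2.39, 3.14, 3.14, 3.14].

INTERFACE

Orientations are given as a unit quaternion [w, x, y, z].
In Python, from bench import get_obs, camera, finish_job gives the robot as it stands.
- The arm moves only by the tool drive_tool, never from a script. Its argument "rows" is a list of rows, each an object of numbers: "x", "y", "z": the shift along the tool's x, y, z in m; "wx", "wy", "wz": the turn, a rotation vector about the tool's x, y, z in degrees. In form: [{"x": .., "y": .., "z": .., "wx": .., "wy": .., "wz": ..}, ...]. A call has 1 to 5 rows; each row is the pose to reach, as a shift and turn from the pose measured when the call began, along the tool's axes at that moment; what a row does not reach only later rows make up. A row lasts 1/12 s, in which the tool goes at most 41.7 mm and 7.16 degrees, less where a joint would pass 70% of its speed; a pose out of reach is approached as far as the arm can. A call with a gripper value outside its range is refused whole. "gripper" is the closure, from -1 (fully open) to 1 (shut), set as the call begins (left out, the last holds). The fingers move at their own pace and stop on an object; "squeeze" is the grip in N (left out, the last holds). Time passes only in rows, so rows that repeat a pose let the fingers close. It gives the time, the measured TCP pose, the force and the opening at its end, in the units of the state.
- get_obs(): the state, without advancing time (a new reading comes with each control period).
- camera(name): name is "scene" or "side" or "wrist"; returns a dict with "frame" (384x512x3 uint8, blue, green, red), "vertical_fov" (degrees; the focal length in pixels is half the picture's height over the tangent of half this angle, whatever the lens; pixels are square), "cx", "cy" (the principal point, pixels), "R" (3x3) and "t" (3): a world point X has camera coordinates R X + t. Camera axes: x right, y down, z forward; pixel columns grow to the right and rows downward; lengths in m; the calibration is good to about 2 mm. A picture is of the moment at which its call begins. There is no depth.
- finish_job(): hands the job in, once; it reports no verdict.
The state is a dict: "time_s": time; "joints": joint angles; "dq": joint speeds; "tau": joint torques, N m; "tool_pos": TCP position; "orientation": TCP orientation; "contact_force": force on the tool from outside, world axes, zero at the start; "torque": the same for the moment, N m; "finger_gap": finger opening in m.
Only numpy, scipy, OpenCV 4.12 (cv2) and the standard library are available. Lean on these libraries where they do the work, as an engineer would, in place of code of your own. Each camera call takes 0.05 s, during which the arm holds its last target. There are 200 camera calls.

## Working session

There is one attempt and no reset: what is moved stays moved. The work goes in short steps, Python scripts to look and compute and a tool call to move; the robot and the scene stay as the last step left them, time stands still between calls to the robot, and variables do not carry over. Pictures are saved under pics/ and viewed, about 12 in all and at most 16, crops included, and the job is handed in when it is done.

Besides the shell and the picture viewer there is one more tool, called after "Call:" in YAML: its name, and indented under it one key for each argument. drive_tool: Moves the arm, as the interface text tells. Its arguments: {"type":"object","properties":{"rows":{"type":"array","items":{"type":"object","properties":{"x":{"type":"number"},"y":{"type":"number"},"z":{"type":"number"},"wx":{"type":"number"},"wy":{"type":"number"},"wz":{"type":"number"}}}},"gripper":{"type":"number"},"squeeze":{"type":"number"}},"required":["rows"]}

```bash
mkdir -p pics; cat > h.py <<'E'
import numpy as np, cv2
from bench import get_obs, camera
def snap(n,f,crop=None,s=1):
    c=camera(n); im=c["frame"]; cv2.imwrite(f"pics/{f}_raw.png",im)
    np.savez(f"pics/{f}.npz",**{k:c[k] for k in("vertical_fov","cx","cy","R","t")})
    if crop: x0,y0,x1,y1=crop; im=im[y0:y1,x0:x1]
    if s!=1: im=cv2.resize(im,None,fx=s,fy=s,interpolation=cv2.INTER_CUBIC)
    cv2.imwrite(f"pics/{f}.png",im); return c
def load(f): return dict(np.load(f"pics/{f}.npz"))
def ray(c,u,v,z):
    f=192/np.tan(np.radians(c["vertical_fov"])/2); R=np.array(c["R"]);t=np.array(c["t"])
    o=-R.T@t; d=R.T@np.array([(u-c["cx"])/f,(v-c["cy"])/f,1]); return o+d*(z-o[2])/d[2]
def proj(c,X):
    f=192/np.tan(np.radians(c["vertical_fov"])/2); p=np.array(c["R"])@np.array(X)+np.array(c["t"])
    return np.array([c["cx"]+f*p[0]/p[2],c["cy"]+f*p[1]/p[2]])
E
python3 - <<'E'
from h import *
o=get_obs(); print(o)
a=snap("scene","s0"); b=snap("side","d0"); snap("wrist","w0")
for c in(a,b): print(c["vertical_fov"],c["cx"],c["cy"],-np.array(c["R"]).T@np.array(c["t"]))
cv2.imwrite("pics/m0.png",cv2.resize(a["frame"],(800,600)))
E
```

```text
{'time_s': 0.0, 'joints': array([-3.33159423e-02,  3.79407793e-01,  1.73475013e+00,  2.66818829e-07,
        1.02848012e+00, -3.33126109e-02]), 'dq': array([-0.00104057,  0.00015879, -0.00022775,  0.00012527,  0.00091691,
       -0.00083773]), 'tau': array([ 6.45993277e-04, -7.63727903e+01, -4.34372771e+01,  6.49972307e-02,
        4.23743343e-02, -1.55693674e-04]), 'tool_pos': array([ 6.99644079e-01, -4.93521735e-06,  2.30303960e-01]), 'orientation': array([-3.81781765e-04,  7.07107911e-01,  7.07105458e-01, -3.56999070e-04]), 'contact_force': array([-0.48761809,  0.41028525, -0.76759892]), 'torque': array([ 0.0186597 , -0.00129666,  0.01952694]), 'finger_gap': 0.09116504364493017}
52.8521996221905 253.39153782689957 191.58009120416614 [ 0.96697137 -0.46253329  0.56254274]
54.855710283771344 252.8254315110851 192.33007790181475 [0.27699928 0.62397211 0.44468377]
```

View pics/m0.png

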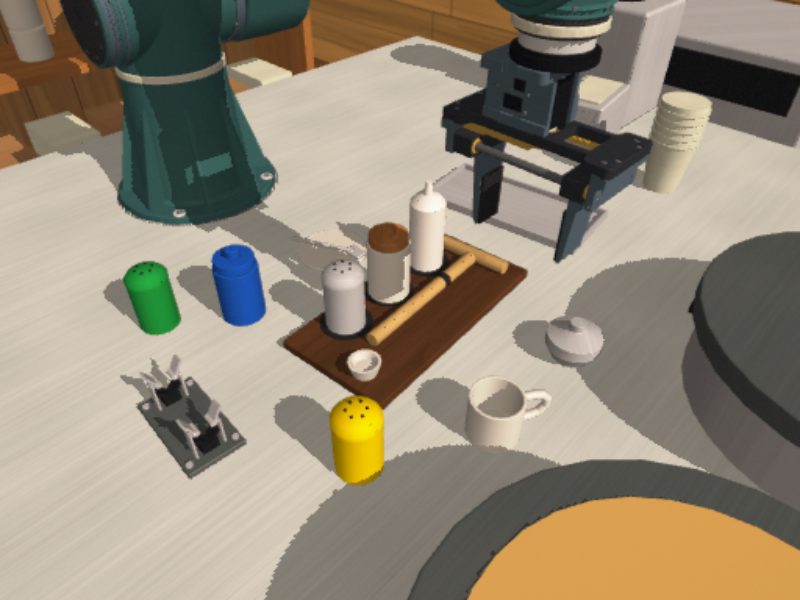

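View pics/d0.png

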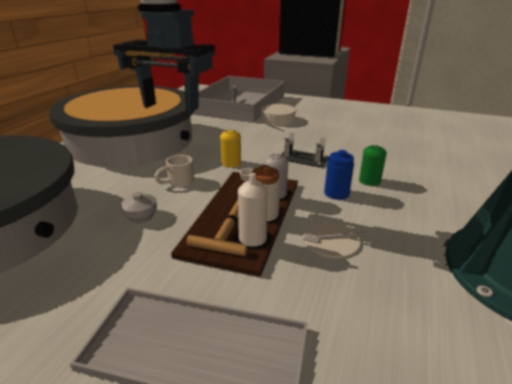

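Scene view (800x600): shaker (345,297), crock (388,262), bottle (427,230) on the board. The look-alikes are green (152,297), blue (240,285) and yellow (358,440). The holder is at (190,425), the tray at (520,205) in scene and (195,340) in side.

View pics/w0.png

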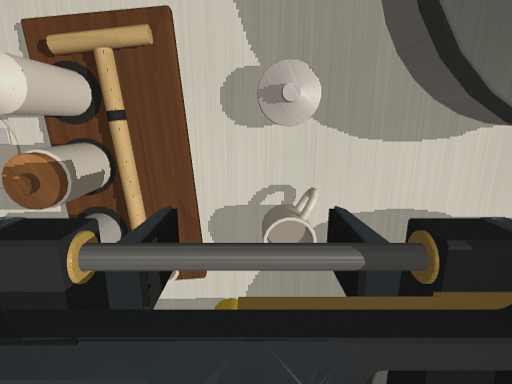

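```bash
python3 - <<'E'
from h import *
im=cv2.imread("pics/s0_raw.png"); c=load("s0")
def blob(m,seed):
    n,l=cv2.connectedComponents(m); return (l==l[seed[1],seed[0]]).astype(np.uint8)
hsv=cv2.cvtColor(im,cv2.COLOR_BGR2HSV)
# board
for p in [(280,225),(300,215),(243,255),(122,280),(100,268)]: print(p,im[p[1],p[0]],hsv[p[1],p[0]])
# tray/holder hand picks 800x600 -> 512
k=.64
for n,u,v,z in [("bL",285,342,.015),("bB",380,397,.015),("bR",527,268,.015),("hold a",138,405,.008),("hold b",192,470,.008),("hold c",245,437,.008),("hold d",195,378,.008),
 ("shk",345,333,.015),("crk",388,300,.015),("bot",427,270,.015),("band",447,280,.025),("hend",375,336,.025),("cup",494,440,0),("sugar",574,358,0),("green",158,330,0),("blue",243,322,0),("yel",358,478,0)]:
    print(n,ray(c,u*k,v*k,z).round(3))
d=load("d0")
for n,u,v,z in [("t1",132,292,.014),("t2",307,325,.014),("t3",79,366,.014),("bd1",178,257,.015),("bd2",258,267,.015),("bd3",298,182,.015),("bd4",232,174,.015),("botbase",252,240,.015)]:
    print(n,ray(d,u,v,z).round(3))
E
```

```text
(280, 225) [ 32  61 103] [ 12 176 103]
(300, 215) [184 201 213] [ 18  35 213]
(243, 255) [27 50 86] [ 12 175  86]
(122, 280) [178 188 203] [ 12  31 203]
(100, 268) [50 51 51] [30  5 51]
bL [ 0.47  -0.157  0.015]
bB [ 0.625 -0.137  0.015]
bR [0.602 0.196 0.015]
hold a [ 0.425 -0.341  0.008]
hold b [ 0.549 -0.344  0.008]
hold c [ 0.554 -0.279  0.008]
hold d [ 0.435 -0.271  0.008]
shk [ 0.513 -0.091  0.015]
crk [ 0.506 -0.004  0.015]
bot [0.498 0.087 0.015]
band [0.543 0.079 0.025]
hend [ 0.553 -0.075  0.025]
cup [ 0.753 -0.082  0.   ]
sugar [0.748 0.095 0.   ]
green [ 0.314 -0.256  0.   ]
blue [ 0.383 -0.165  0.   ]
yel [ 0.679 -0.224  0.   ]
t1 [0.609 0.298 0.014]
t2 [0.336 0.259 0.014]
t3 [0.591 0.429 0.014]
bd1 [0.585 0.199 0.015]
bd2 [0.444 0.172 0.015]
bd3 [ 0.461 -0.147  0.015]
bd4 [ 0.626 -0.126  0.015]
botbase [0.481 0.106 0.015]
```

Wrist view: board corners at (22,18), (168,6) and (205,277). The band is at (117,114), crossbar (100,40), sugar bowl (290,92) and cup (288,225).

```bash
python3 - <<'E'
from h import *
from scipy.spatial.transform import Rotation as Ro
c=load("w0")
for n,u,v,z in [("c1",22,18,.015),("c2",168,6,.015),("c3",205,277,.015),("band",117,114,.035),("T",102,40,.035),("c00",0,0,0),("c10",511,0,0),("mid",256,192,0)]: print(n,ray(c,u,v,z).round(4))
R=c["R"];cam=-R.T@c["t"]; T=Ro.from_quat([.7071,.7071,0,0]).as_matrix()
print(cam, T.T@(cam-[.6996,0,.2303]), (R@T).round(3))
E
```

```text
c1 [0.4397 0.1784 0.015 ]
c2 [0.6042 0.1903 0.015 ]
c3 [ 0.6325 -0.143   0.015 ]
band [0.5437 0.0742 0.035 ]
T [0.536  0.1511 0.035 ]
c00 [0.4073 0.2015 0.    ]
c10 [0.9945 0.2014 0.    ]
mid [ 0.7027 -0.0257  0.    ]
[0.69880421 0.06814917 0.38346595] [ 0.06814917 -0.00079579 -0.15316595] [[ 0.001  1.     0.002]
 [-0.97   0.001 -0.241]
 [-0.241 -0.002  0.97 ]]
```

Call:
drive_tool:
  rows:
    - {"x":-0.03,"y":-0.035,"z":-0.03}
    - {"x":-0.06,"y":-0.07,"z":-0.06}
    - {"x":-0.09,"y":-0.11,"z":-0.09}
    - {"x":-0.12,"y":-0.14,"z":-0.12}
    - {"x":-0.12,"y":-0.14,"z":-0.12}

```text
validation failed for argument at $.ro...
```

```bash
python3 - <<'E'
from h import *
snap("wrist","w1"); print(get_obs()["tool_pos"])
E
```

```text
[ 6.99788730e-01 -2.89608194e-06  2.30540959e-01]
```

View pics/w1.png

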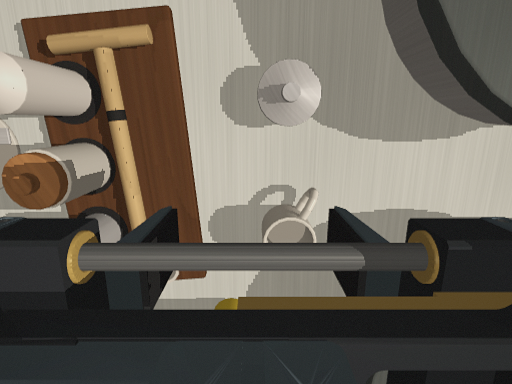

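Call:
drive_tool:
  rows:
    - {"x":-0.02,"y":-0.025,"z":-0.02,"wx":0,"wy":0,"wz":0}
    - {"x":-0.04,"y":-0.05,"z":-0.04,"wx":0,"wy":0,"wz":0}
    - {"x":-0.06,"y":-0.07,"z":-0.06,"wx":0,"wy":0,"wz":0}
    - {"x":-0.08,"y":-0.1,"z":-0.08,"wx":0,"wy":0,"wz":0}
    - {"x":-0.1,"y":-0.12,"z":-0.1,"wx":0,"wy":0,"wz":0}

```text
time_s: 0.62
tool_pos: [0.5777, -0.1005, 0.3311]
orientation: [-0.001, 0.707, 0.707, -0.001]
contact_force: [0.6, 0.0, 0.7]
finger_gap: 0.0911
```

```bash
python3 - <<'E'
from h import *
snap("wrist","w2",None,1.5)
E
```

```text
(no output)
```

View pics/w2.png

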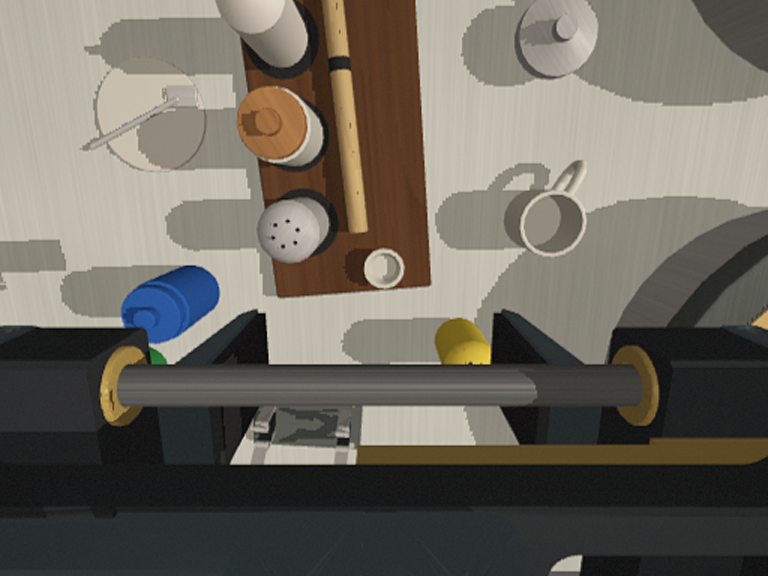

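Shaker dome (292,228), crock lid (273,122) and bottle (275,35) stand on the board. Band is at (341,63). Board corners are (278,297) and (430,285). The blue, green and yellow look-alikes are off the board, as is a flat decoy plate at left.

```bash
python3 - <<'E'
from h import *
c=load("w2"); im=cv2.imread("pics/w2_raw.png"); k=1/1.5
B=np.array([.536,.018]); 
for n,u,v,z in [("bl",278,297,.015),("br",430,285,.015),("brt",416,0,.015),("lid",272,122,.113),("knob",267,121,.125),("band",341,63,.035),("hend",357,232,.025),("dome",288,228,.104)]: print(n,ray(c,u*k,v*k,z).round(4))
for n,X in [("bottle base",(.484,.102,.015)),("crock",(.491,.0145,.015)),("shaker",(.498,-.073,.015)),("shtop",(.498,-.073,.09)),("bottle sh",(.484,.102,.12)),("tip",(.484,.102,.152))]: print(n,(proj(c,X)*1.5).round())
# tray from the side view
d=load("d0")
E
```

```text
bl [ 0.4654 -0.1575  0.015 ]
br [ 0.6313 -0.1438  0.015 ]
brt [0.6104 0.1307 0.015 ]
lid [0.4916 0.0114 0.113 ]
knob [0.4906 0.0107 0.125 ]
band [0.5406 0.0721 0.035 ]
hend [ 0.5532 -0.0852  0.025 ]
dome [ 0.4984 -0.0728  0.104 ]
bottle base [283.  34.]
crock [294. 131.]
shaker [305. 219.]
shtop [291. 227.]
bottle sh [252. -12.]
tip [238. -33.]
```

Call:
drive_tool:
  rows:
    - {"x":0.04,"y":-0.02,"z":0,"wx":0,"wy":0,"wz":0}
    - {"x":0.08,"y":-0.035,"z":0,"wx":0,"wy":0,"wz":0}
    - {"x":0.12,"y":-0.055,"z":0,"wx":0,"wy":0,"wz":0}
    - {"x":0.16,"y":-0.075,"z":0,"wx":0,"wy":0,"wz":0}
    - {"x":0.2,"y":-0.093,"z":0,"wx":0,"wy":0,"wz":0}

```text
time_s: 1.08
tool_pos: [0.4874, 0.0879, 0.3349]
orientation: [0.001, 0.708, 0.707, 0.0]
contact_force: [0.8, 0.9, 0.1]
finger_gap: 0.0912
```

```bash
python3 - <<'E'
from h import *
snap("wrist","w3",None,1.5); print(get_obs()["tool_pos"])
E
```

```text
[0.48509851 0.09259136 0.33476107]
```

View pics/w3.png

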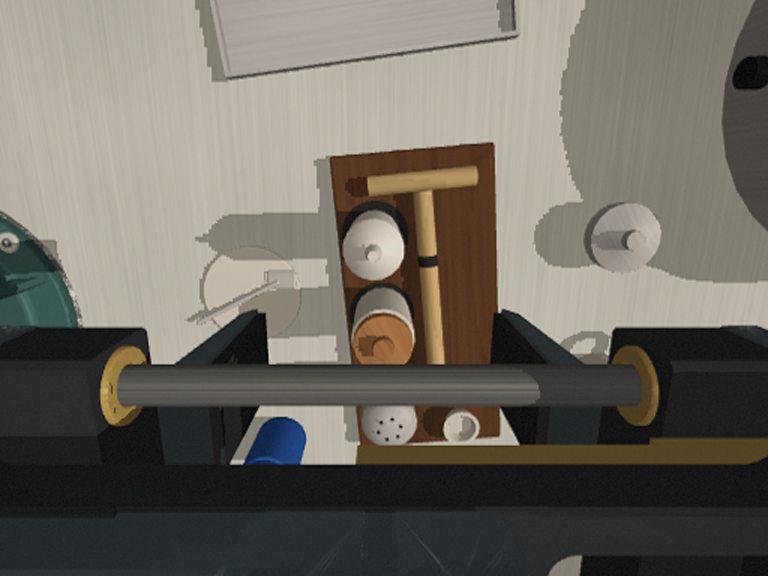

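Tray near corners are at (228,78) and (519,38), bottle tip (373,253), band (428,261), board far corners (331,157) and (494,143).

```bash
python3 - <<'E'
from h import *
c=load("w3"); k=1/1.5
P={}
for n,u,v,z in [("t1",228,78,.014),("t2",519,38,.014),("tip",373,253,.152),("band",428,261,.035),("b1",331,157,.015),("b2",494,143,.015),("crossL",368,186,.025),("crossR",478,176,.025)]: P[n]=ray(c,u*k,v*k,z); print(n,P[n].round(4))
e=(P["t2"]-P["t1"])[:2]; print(np.hypot(*e)); a=np.arctan2(e[1],e[0]); print(np.degrees(a)); m=(P["t1"]+P["t2"])[:2]/2
ex=np.array([np.cos(a),np.sin(a)]); ey=np.array([-ex[1],ex[0]]); C=m+.07*ey; print("tray",C,[(C+s*ex).round(3) for s in(-.1,0,.1)])
E
```

```text
t1 [0.3386 0.2523 0.014 ]
t2 [0.6221 0.2877 0.014 ]
tip [0.4821 0.1011 0.152 ]
band [0.5376 0.0734 0.035 ]
b1 [0.438  0.1777 0.015 ]
b2 [0.6037 0.1912 0.015 ]
crossL [0.4758 0.149  0.025 ]
crossR [0.5871 0.1587 0.025 ]
0.28566647094564507
7.117806684943299
tray [0.47170013 0.33943862] [array([0.372, 0.327]), array([0.472, 0.339]), array([0.571, 0.352])]
```

Call:
drive_tool:
  rows:
    - {"x":0.008,"y":-0.002,"z":0.04,"wx":0,"wy":0,"wz":0}
    - {"x":0.008,"y":-0.002,"z":0.08,"wx":0,"wy":0,"wz":0}
    - {"x":0.008,"y":-0.002,"z":0.12,"wx":0,"wy":0,"wz":0}
    - {"x":0.008,"y":-0.002,"z":0.15,"wx":0,"wy":0,"wz":0}
    - {"x":0.008,"y":-0.002,"z":0.15,"wx":0,"wy":0,"wz":0}

```text
time_s: 1.55
tool_pos: [0.48, 0.1002, 0.1796]
orientation: [-0.002, 0.707, 0.707, -0.003]
contact_force: [-1.6, 0.2, -1.8]
finger_gap: 0.0914
```

Call:
drive_tool:
  rows:
    - {"x":0.001,"y":0.002,"z":0.03,"wx":0,"wy":0,"wz":0}
    - {"x":0.001,"y":0.002,"z":0.06,"wx":0,"wy":0,"wz":0}
    - {"x":0.001,"y":0.002,"z":0.078,"wx":0,"wy":0,"wz":0}
    - {"x":0.001,"y":0.002,"z":0.078,"wx":0,"wy":0,"wz":0}
    - {"x":0.001,"y":0.002,"z":0.078,"wx":0,"wy":0,"wz":0}

```text
time_s: 1.97
tool_pos: [0.482, 0.1011, 0.1026]
orientation: [-0.002, 0.707, 0.707, -0.003]
contact_force: [-0.1, 0.1, -0.1]
finger_gap: 0.0912
```

Call:
drive_tool:
  rows:
    - {"x":0,"y":0,"z":0,"wx":0,"wy":0,"wz":0}
    - {"x":0,"y":0,"z":0,"wx":0,"wy":0,"wz":0}
    - {"x":0,"y":0,"z":0,"wx":0,"wy":0,"wz":0}
    - {"x":0,"y":0,"z":0,"wx":0,"wy":0,"wz":0}
    - {"x":0,"y":0,"z":0,"wx":0,"wy":0,"wz":0}
  gripper: 1
  squeeze: 20

```text
time_s: 2.38
tool_pos: [0.4823, 0.1011, 0.1033]
orientation: [-0.002, 0.707, 0.707, -0.003]
contact_force: [0.2, -0.9, 0.1]
finger_gap: 0.0607
```

Call:
drive_tool:
  rows:
    - {"x":0,"y":0,"z":0,"wx":0,"wy":0,"wz":0}
    - {"x":0,"y":0,"z":0,"wx":0,"wy":0,"wz":0}
    - {"x":0,"y":0,"z":0,"wx":0,"wy":0,"wz":0}

```text
time_s: 2.63
tool_pos: [0.4826, 0.1012, 0.1035]
orientation: [-0.002, 0.707, 0.707, -0.002]
contact_force: [0.4, -0.4, 5.6]
finger_gap: 0.0517
```

Call:
drive_tool:
  rows:
    - {"x":0,"y":0,"z":0,"wx":0,"wy":0,"wz":0}
    - {"x":0,"y":0,"z":-0.01,"wx":0,"wy":0,"wz":0}
    - {"x":0,"y":0,"z":-0.04,"wx":0,"wy":0,"wz":0}
    - {"x":0,"y":0,"z":-0.07,"wx":0,"wy":0,"wz":0}
    - {"x":0,"y":0,"z":-0.08,"wx":0,"wy":0,"wz":0}

```text
time_s: 3.05
tool_pos: [0.4844, 0.1015, 0.1873]
orientation: [-0.0, 0.707, 0.707, -0.001]
contact_force: [1.2, -0.2, -2.1]
finger_gap: 0.0517
```

Call:
drive_tool:
  rows:
    - {"x":0.02,"y":0.007,"z":0,"wx":0,"wy":0,"wz":0}
    - {"x":0.05,"y":0.018,"z":0,"wx":0,"wy":0,"wz":0}
    - {"x":0.08,"y":0.028,"z":0,"wx":0,"wy":0,"wz":0}
    - {"x":0.11,"y":0.039,"z":0,"wx":0,"wy":0,"wz":0}
    - {"x":0.14,"y":0.049,"z":0,"wx":0,"wy":0,"wz":0}

```text
time_s: 3.47
tool_pos: [0.5333, 0.2429, 0.1869]
orientation: [-0.001, 0.707, 0.707, -0.001]
contact_force: [0.0, -1.1, -2.8]
finger_gap: 0.0517
```

Call:
drive_tool:
  rows:
    - {"x":0.03,"y":0.01,"z":0,"wx":0,"wy":0,"wz":0}
    - {"x":0.06,"y":0.02,"z":0,"wx":0,"wy":0,"wz":0}
    - {"x":0.09,"y":0.03,"z":0,"wx":0,"wy":0,"wz":0}
    - {"x":0.105,"y":0.038,"z":0,"wx":0,"wy":0,"wz":0}
    - {"x":0.108,"y":0.038,"z":0,"wx":0,"wy":0,"wz":0}

```text
time_s: 3.88
tool_pos: [0.5719, 0.3534, 0.1863]
orientation: [-0.001, 0.706, 0.708, -0.001]
contact_force: [-0.4, -0.3, -1.1]
finger_gap: 0.0514
```

Call:
drive_tool:
  rows:
    - {"x":0,"y":0,"z":0.03,"wx":0,"wy":0,"wz":0}
    - {"x":0,"y":0,"z":0.06,"wx":0,"wy":0,"wz":0}
    - {"x":0,"y":0,"z":0.08,"wx":0,"wy":0,"wz":0}
    - {"x":0,"y":0,"z":0.088,"wx":0,"wy":0,"wz":0}
    - {"x":0,"y":0,"z":0.088,"wx":0,"wy":0,"wz":0}

```text
time_s: 4.3
tool_pos: [0.5704, 0.3523, 0.0962]
orientation: [-0.001, 0.706, 0.708, -0.003]
contact_force: [0.2, -1.0, -2.1]
finger_gap: 0.0516
```

Call:
drive_tool:
  rows:
    - {"x":0,"y":0,"z":0.002,"wx":0,"wy":0,"wz":0}
    - {"x":0,"y":0,"z":0.004,"wx":0,"wy":0,"wz":0}
    - {"x":0,"y":0,"z":0.005,"wx":0,"wy":0,"wz":0}
    - {"x":0,"y":0,"z":0.005,"wx":0,"wy":0,"wz":0}

```text
time_s: 4.63
tool_pos: [0.571, 0.3525, 0.0926]
orientation: [-0.001, 0.706, 0.708, -0.002]
contact_force: [-0.8, -1.0, 2.5]
finger_gap: 0.0517
```

Call:
drive_tool:
  rows:
    - {"x":0,"y":0,"z":0,"wx":0,"wy":0,"wz":0}
    - {"x":0,"y":0,"z":0,"wx":0,"wy":0,"wz":0}
    - {"x":0,"y":0,"z":0,"wx":0,"wy":0,"wz":0}
    - {"x":0,"y":0,"z":0,"wx":0,"wy":0,"wz":0}
    - {"x":0,"y":0,"z":0,"wx":0,"wy":0,"wz":0}
  gripper: -1

```text
time_s: 5.05
tool_pos: [0.5711, 0.3525, 0.0927]
orientation: [-0.001, 0.706, 0.708, -0.002]
contact_force: [0.4, -0.1, -0.7]
finger_gap: 0.0821
```

Call:
drive_tool:
  rows:
    - {"x":0,"y":0,"z":-0.01,"wx":0,"wy":0,"wz":0}
    - {"x":0,"y":0,"z":-0.04,"wx":0,"wy":0,"wz":0}
    - {"x":0,"y":0,"z":-0.08,"wx":0,"wy":0,"wz":0}
    - {"x":0,"y":0,"z":-0.12,"wx":0,"wy":0,"wz":0}
    - {"x":0,"y":0,"z":-0.13,"wx":0,"wy":0,"wz":0}

```text
time_s: 5.47
tool_pos: [0.5737, 0.3541, 0.23]
orientation: [0.0, 0.706, 0.708, 0.002]
contact_force: [-0.4, -0.4, 0.8]
finger_gap: 0.0911
```

Call:
drive_tool:
  rows:
    - {"x":-0.035,"y":-0.008,"z":0,"wx":0,"wy":0,"wz":0}
    - {"x":-0.07,"y":-0.016,"z":0,"wx":0,"wy":0,"wz":0}
    - {"x":-0.105,"y":-0.025,"z":0,"wx":0,"wy":0,"wz":0}
    - {"x":-0.14,"y":-0.033,"z":0,"wx":0,"wy":0,"wz":0}
    - {"x":-0.175,"y":-0.042,"z":0,"wx":0,"wy":0,"wz":0}

```text
time_s: 5.88
tool_pos: [0.5316, 0.1776, 0.2301]
orientation: [0.0, 0.706, 0.708, 0.002]
contact_force: [0.5, -0.2, 0.9]
finger_gap: 0.0911
```

Call:
drive_tool:
  rows:
    - {"x":-0.035,"y":-0.008,"z":0,"wx":0,"wy":0,"wz":0}
    - {"x":-0.07,"y":-0.016,"z":0,"wx":0,"wy":0,"wz":0}
    - {"x":-0.105,"y":-0.025,"z":0,"wx":0,"wy":0,"wz":0}
    - {"x":-0.14,"y":-0.033,"z":0,"wx":0,"wy":0,"wz":0}
    - {"x":-0.16,"y":-0.038,"z":0,"wx":0,"wy":0,"wz":0}

```text
time_s: 6.3
tool_pos: [0.4931, 0.015, 0.2301]
orientation: [0.001, 0.706, 0.708, 0.002]
contact_force: [1.2, 0.5, 0.2]
finger_gap: 0.0913
```

```bash
python3 - <<'E'
from h import *
snap("scene","s1",(160,80,420,280),2.5); print(get_obs()["tool_pos"])
E
```

```text
[0.49266711 0.01357463 0.23005624]
```

View pics/s1.png

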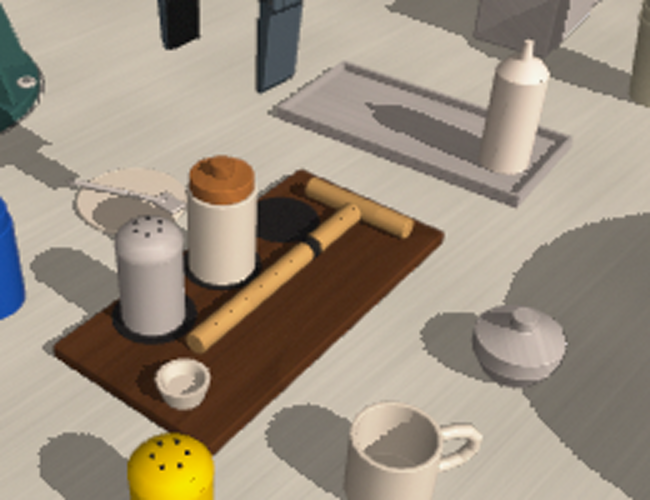

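The bottle stands upright on the tray at crop (515,120). Its empty disc is at (285,215), and the crock, shaker and spreader are undisturbed.

Call:
drive_tool:
  rows:
    - {"x":-0.001,"y":-0.003,"z":0.035,"wx":0,"wy":0,"wz":0}
    - {"x":-0.001,"y":-0.003,"z":0.07,"wx":0,"wy":0,"wz":0}
    - {"x":-0.001,"y":-0.003,"z":0.1,"wx":0,"wy":0,"wz":0}
    - {"x":-0.001,"y":-0.003,"z":0.13,"wx":0,"wy":0,"wz":0}
    - {"x":-0.001,"y":-0.003,"z":0.142,"wx":0,"wy":0,"wz":0}

```text
time_s: 6.77
tool_pos: [0.4887, 0.0129, 0.0854]
orientation: [-0.0, 0.707, 0.707, 0.001]
contact_force: [-1.0, 0.3, -0.5]
finger_gap: 0.0908
```

Call:
drive_tool:
  rows:
    - {"x":0,"y":0,"z":0,"wx":0,"wy":0,"wz":0}
    - {"x":0,"y":0,"z":0,"wx":0,"wy":0,"wz":0}
    - {"x":0,"y":0,"z":0,"wx":0,"wy":0,"wz":0}
    - {"x":0,"y":0,"z":0,"wx":0,"wy":0,"wz":0}
    - {"x":0,"y":0,"z":0,"wx":0,"wy":0,"wz":0}
  gripper: 1

```text
time_s: 7.18
tool_pos: [0.4899, 0.0129, 0.0869]
orientation: [0.001, 0.707, 0.707, 0.002]
contact_force: [6.0, 0.9, 4.8]
finger_gap: 0.0604
```

Call:
drive_tool:
  rows:
    - {"x":0,"y":0,"z":0,"wx":0,"wy":0,"wz":0}
    - {"x":0,"y":0,"z":0,"wx":0,"wy":0,"wz":0}
    - {"x":0,"y":0,"z":0,"wx":0,"wy":0,"wz":0}

```text
time_s: 7.43
tool_pos: [0.4898, 0.0129, 0.0871]
orientation: [0.001, 0.707, 0.707, 0.002]
contact_force: [-0.7, -0.2, -3.1]
finger_gap: 0.0595
```

Call:
drive_tool:
  rows:
    - {"x":0,"y":0,"z":-0.01,"wx":0,"wy":0,"wz":0}
    - {"x":0,"y":0,"z":-0.04,"wx":0,"wy":0,"wz":0}
    - {"x":0,"y":0,"z":-0.07,"wx":0,"wy":0,"wz":0}
    - {"x":0,"y":0,"z":-0.09,"wx":0,"wy":0,"wz":0}
    - {"x":0,"y":0,"z":-0.09,"wx":0,"wy":0,"wz":0}

```text
time_s: 7.85
tool_pos: [0.4914, 0.0127, 0.1815]
orientation: [0.003, 0.707, 0.707, 0.004]
contact_force: [0.9, -0.4, -3.9]
finger_gap: 0.0597
```

Call:
drive_tool:
  rows:
    - {"x":0.03,"y":-0.002,"z":0,"wx":0,"wy":0,"wz":0}
    - {"x":0.065,"y":-0.004,"z":0,"wx":0,"wy":0,"wz":0}
    - {"x":0.1,"y":-0.006,"z":0,"wx":0,"wy":0,"wz":0}
    - {"x":0.135,"y":-0.008,"z":0,"wx":0,"wy":0,"wz":0}
    - {"x":0.17,"y":-0.01,"z":0,"wx":0,"wy":0,"wz":0}

```text
time_s: 8.27
tool_pos: [0.4803, 0.1841, 0.1811]
orientation: [0.003, 0.707, 0.707, 0.004]
contact_force: [1.8, -0.3, -2.8]
finger_gap: 0.0598
```

Call:
drive_tool:
  rows:
    - {"x":0.035,"y":-0.002,"z":0,"wx":0,"wy":0,"wz":0}
    - {"x":0.07,"y":-0.004,"z":0,"wx":0,"wy":0,"wz":0}
    - {"x":0.105,"y":-0.006,"z":0,"wx":0,"wy":0,"wz":0}
    - {"x":0.135,"y":-0.008,"z":0,"wx":0,"wy":0,"wz":0}
    - {"x":0.152,"y":-0.008,"z":0,"wx":0,"wy":0,"wz":0}

```text
time_s: 8.68
tool_pos: [0.4711, 0.3386, 0.1804]
orientation: [0.002, 0.706, 0.708, 0.003]
contact_force: [-0.0, -0.5, -3.9]
finger_gap: 0.0597
```

Call:
drive_tool:
  rows:
    - {"x":0,"y":0.001,"z":0.03,"wx":0.3,"wy":0,"wz":0}
    - {"x":0,"y":0.001,"z":0.06,"wx":0.5,"wy":0,"wz":0}
    - {"x":0,"y":0.001,"z":0.085,"wx":0.5,"wy":0,"wz":0}
    - {"x":0,"y":0.001,"z":0.098,"wx":0.5,"wy":0,"wz":0}
    - {"x":0,"y":0.001,"z":0.098,"wx":0.5,"wy":0,"wz":0}

```text
time_s: 9.1
tool_pos: [0.471, 0.3375, 0.0792]
orientation: [-0.001, 0.706, 0.708, -0.002]
contact_force: [-0.9, -0.1, -3.7]
finger_gap: 0.0598
```

Call:
drive_tool:
  rows:
    - {"x":0,"y":0,"z":0.002,"wx":0,"wy":0,"wz":0}
    - {"x":0,"y":0,"z":0.004,"wx":0,"wy":0,"wz":0}
    - {"x":0,"y":0,"z":0.005,"wx":0,"wy":0,"wz":0}
    - {"x":0,"y":0,"z":0.005,"wx":0,"wy":0,"wz":0}

```text
time_s: 9.43
tool_pos: [0.4715, 0.3376, 0.0758]
orientation: [-0.001, 0.706, 0.708, -0.002]
contact_force: [-3.7, -3.3, 4.9]
finger_gap: 0.0595
```

Call:
drive_tool:
  rows:
    - {"x":0,"y":0,"z":0,"wx":0,"wy":0,"wz":0}
    - {"x":0,"y":0,"z":0,"wx":0,"wy":0,"wz":0}
    - {"x":0,"y":0,"z":0,"wx":0,"wy":0,"wz":0}
    - {"x":0,"y":0,"z":0,"wx":0,"wy":0,"wz":0}
    - {"x":0,"y":0,"z":0,"wx":0,"wy":0,"wz":0}
  gripper: -1

```text
time_s: 9.85
tool_pos: [0.4717, 0.3377, 0.0761]
orientation: [-0.001, 0.706, 0.708, -0.002]
contact_force: [-0.4, 0.6, 0.2]
finger_gap: 0.0895
```

Call:
drive_tool:
  rows:
    - {"x":0,"y":0,"z":-0.01,"wx":0,"wy":0,"wz":0}
    - {"x":0,"y":0,"z":-0.04,"wx":0,"wy":0,"wz":0}
    - {"x":0,"y":0,"z":-0.08,"wx":0,"wy":0,"wz":0}
    - {"x":0,"y":0,"z":-0.12,"wx":0,"wy":0,"wz":0}
    - {"x":0,"y":0,"z":-0.14,"wx":0,"wy":0,"wz":0}

```text
time_s: 10.27
tool_pos: [0.4735, 0.3387, 0.2214]
orientation: [-0.001, 0.706, 0.708, 0.001]
contact_force: [1.0, 0.0, 0.8]
finger_gap: 0.0912
```

Call:
drive_tool:
  rows:
    - {"x":-0.04,"y":0.0025,"z":0,"wx":0,"wy":0,"wz":0}
    - {"x":-0.08,"y":0.005,"z":0,"wx":0,"wy":0,"wz":0}
    - {"x":-0.12,"y":0.007,"z":0,"wx":0,"wy":0,"wz":0}
    - {"x":-0.16,"y":0.01,"z":0,"wx":0,"wy":0,"wz":0}
    - {"x":-0.2,"y":0.0125,"z":0,"wx":0,"wy":0,"wz":0}

```text
time_s: 10.68
tool_pos: [0.4861, 0.1371, 0.222]
orientation: [-0.0, 0.706, 0.708, 0.001]
contact_force: [0.7, -0.5, 0.0]
finger_gap: 0.0913
```

Call:
drive_tool:
  rows:
    - {"x":-0.04,"y":0.0025,"z":0,"wx":0,"wy":0,"wz":0}
    - {"x":-0.08,"y":0.005,"z":0,"wx":0,"wy":0,"wz":0}
    - {"x":-0.12,"y":0.007,"z":0,"wx":0,"wy":0,"wz":0}
    - {"x":-0.16,"y":0.01,"z":0,"wx":0,"wy":0,"wz":0}
    - {"x":-0.2,"y":0.0125,"z":0,"wx":0,"wy":0,"wz":0}

```text
time_s: 11.1
tool_pos: [0.499, -0.0649, 0.2226]
orientation: [0.0, 0.706, 0.708, 0.001]
contact_force: [1.4, 0.0, -0.5]
finger_gap: 0.0908
```

Call:
drive_tool:
  rows:
    - {"x":-0.0095,"y":-0.002,"z":0.035,"wx":0,"wy":0,"wz":0}
    - {"x":-0.0095,"y":-0.002,"z":0.07,"wx":0,"wy":0,"wz":0}
    - {"x":-0.0095,"y":-0.002,"z":0.105,"wx":0,"wy":0,"wz":0}
    - {"x":-0.0095,"y":-0.002,"z":0.135,"wx":0,"wy":0,"wz":0}
    - {"x":-0.0095,"y":-0.002,"z":0.148,"wx":0,"wy":0,"wz":0}

```text
time_s: 11.52
tool_pos: [0.4956, -0.0741, 0.0718]
orientation: [-0.001, 0.706, 0.708, 0.0]
contact_force: [-0.7, 0.7, -0.2]
finger_gap: 0.0911
```

Call:
drive_tool:
  rows:
    - {"x":0,"y":0,"z":0,"wx":0,"wy":0,"wz":0}
    - {"x":0,"y":0,"z":0,"wx":0,"wy":0,"wz":0}
    - {"x":0,"y":0,"z":0,"wx":0,"wy":0,"wz":0}
    - {"x":0,"y":0,"z":0,"wx":0,"wy":0,"wz":0}
    - {"x":0,"y":0,"z":0,"wx":0,"wy":0,"wz":0}
  gripper: 1

```text
time_s: 11.93
tool_pos: [0.4964, -0.0742, 0.0731]
orientation: [-0.0, 0.706, 0.708, 0.001]
contact_force: [0.2, -0.5, -0.4]
finger_gap: 0.0607
```

Call:
drive_tool:
  rows:
    - {"x":0,"y":0,"z":0,"wx":0,"wy":0,"wz":0}
    - {"x":0,"y":0,"z":0,"wx":0,"wy":0,"wz":0}
    - {"x":0,"y":0,"z":0,"wx":0,"wy":0,"wz":0}

```text
time_s: 12.18
tool_pos: [0.4969, -0.0742, 0.0736]
orientation: [0.0, 0.706, 0.708, 0.001]
contact_force: [0.9, 1.5, 4.1]
finger_gap: 0.0536
```

Call:
drive_tool:
  rows:
    - {"x":0,"y":0,"z":-0.01,"wx":0,"wy":0,"wz":0}
    - {"x":0,"y":0,"z":-0.04,"wx":0,"wy":0,"wz":0}
    - {"x":0,"y":0,"z":-0.07,"wx":0,"wy":0,"wz":0}
    - {"x":0,"y":0,"z":-0.1,"wx":0,"wy":0,"wz":0}
    - {"x":0,"y":0,"z":-0.1,"wx":0,"wy":0,"wz":0}

```text
time_s: 12.6
tool_pos: [0.4992, -0.0748, 0.1793]
orientation: [0.003, 0.706, 0.708, 0.003]
contact_force: [3.0, -0.9, -2.0]
finger_gap: 0.0539
```

Call:
drive_tool:
  rows:
    - {"x":0.03,"y":-0.01,"z":0,"wx":0,"wy":0,"wz":0}
    - {"x":0.065,"y":-0.02,"z":0,"wx":0,"wy":0,"wz":0}
    - {"x":0.1,"y":-0.03,"z":0,"wx":0,"wy":0,"wz":0}
    - {"x":0.135,"y":-0.04,"z":0,"wx":0,"wy":0,"wz":0}
    - {"x":0.17,"y":-0.053,"z":0,"wx":0,"wy":0,"wz":0}

```text
time_s: 13.02
tool_pos: [0.4449, 0.0963, 0.1788]
orientation: [0.003, 0.706, 0.708, 0.003]
contact_force: [0.8, 0.2, -2.8]
finger_gap: 0.0537
```

Call:
drive_tool:
  rows:
    - {"x":0.035,"y":-0.011,"z":0,"wx":0,"wy":0,"wz":0}
    - {"x":0.07,"y":-0.022,"z":0,"wx":0,"wy":0,"wz":0}
    - {"x":0.105,"y":-0.033,"z":0,"wx":0,"wy":0,"wz":0}
    - {"x":0.14,"y":-0.044,"z":0,"wx":0,"wy":0,"wz":0}
    - {"x":0.17,"y":-0.053,"z":0,"wx":0,"wy":0,"wz":0}

```text
time_s: 13.43
tool_pos: [0.3901, 0.2679, 0.1783]
orientation: [0.003, 0.706, 0.708, 0.003]
contact_force: [0.5, -0.7, -3.4]
finger_gap: 0.0541
```

Call:
drive_tool:
  rows:
    - {"x":0.025,"y":-0.008,"z":0,"wx":0,"wy":0,"wz":0}
    - {"x":0.045,"y":-0.017,"z":0,"wx":0,"wy":0,"wz":0}
    - {"x":0.06,"y":-0.02,"z":0,"wx":0,"wy":0,"wz":0}
    - {"x":0.06,"y":-0.02,"z":0,"wx":0,"wy":0,"wz":0}
    - {"x":0.06,"y":-0.02,"z":0,"wx":0,"wy":0,"wz":0}

```text
time_s: 13.85
tool_pos: [0.3694, 0.328, 0.1778]
orientation: [0.003, 0.706, 0.708, 0.003]
contact_force: [-0.2, -0.1, -1.9]
finger_gap: 0.054
```

Call:
drive_tool:
  rows:
    - {"x":0,"y":0.003,"z":0.03,"wx":0.3,"wy":0,"wz":0}
    - {"x":0,"y":0.003,"z":0.065,"wx":0.4,"wy":0,"wz":0}
    - {"x":0,"y":0.003,"z":0.095,"wx":0.4,"wy":0,"wz":0}
    - {"x":0,"y":0.003,"z":0.109,"wx":0.4,"wy":0,"wz":0}
    - {"x":0,"y":0.003,"z":0.109,"wx":0.4,"wy":0,"wz":0}

```text
time_s: 14.27
tool_pos: [0.3717, 0.3257, 0.0659]
orientation: [0.0, 0.706, 0.708, -0.003]
contact_force: [-1.5, -0.5, -3.0]
finger_gap: 0.0539
```

Call:
drive_tool:
  rows:
    - {"x":0,"y":0,"z":0.002,"wx":0,"wy":0,"wz":0}
    - {"x":0,"y":0,"z":0.004,"wx":0,"wy":0,"wz":0}
    - {"x":0,"y":0,"z":0.005,"wx":0,"wy":0,"wz":0}
    - {"x":0,"y":0,"z":0.005,"wx":0,"wy":0,"wz":0}

```text
time_s: 14.6
tool_pos: [0.3726, 0.3257, 0.0628]
orientation: [0.0, 0.706, 0.708, -0.002]
contact_force: [-3.3, -5.9, 14.4]
finger_gap: 0.0537
```

Call:
drive_tool:
  rows:
    - {"x":0,"y":0,"z":0,"wx":0,"wy":0,"wz":0}
    - {"x":0,"y":0,"z":0,"wx":0,"wy":0,"wz":0}
    - {"x":0,"y":0,"z":0,"wx":0,"wy":0,"wz":0}
    - {"x":0,"y":0,"z":0,"wx":0,"wy":0,"wz":0}
    - {"x":0,"y":0,"z":0,"wx":0,"wy":0,"wz":0}
  gripper: -1

```text
time_s: 15.02
tool_pos: [0.3727, 0.3258, 0.0631]
orientation: [0.0, 0.706, 0.708, -0.002]
contact_force: [-0.6, 0.7, -0.6]
finger_gap: 0.0847
```

Call:
drive_tool:
  rows:
    - {"x":0,"y":0,"z":-0.01,"wx":0,"wy":0,"wz":0}
    - {"x":0,"y":0,"z":-0.04,"wx":0,"wy":0,"wz":0}
    - {"x":0,"y":0,"z":-0.08,"wx":0,"wy":0,"wz":0}
    - {"x":0,"y":0,"z":-0.12,"wx":0,"wy":0,"wz":0}
    - {"x":0,"y":0,"z":-0.16,"wx":0,"wy":0,"wz":0}

```text
time_s: 15.43
tool_pos: [0.3726, 0.3259, 0.2255]
orientation: [0.0, 0.706, 0.708, -0.002]
contact_force: [1.1, 0.8, -0.2]
finger_gap: 0.0911
```

Call:
drive_tool:
  rows:
    - {"x":-0.035,"y":0.006,"z":0,"wx":0,"wy":0,"wz":0}
    - {"x":-0.07,"y":0.012,"z":-0.01,"wx":0,"wy":0,"wz":0}
    - {"x":-0.105,"y":0.018,"z":-0.02,"wx":0,"wy":0,"wz":0}
    - {"x":-0.14,"y":0.025,"z":-0.03,"wx":0,"wy":0,"wz":0}
    - {"x":-0.17,"y":0.031,"z":-0.04,"wx":0,"wy":0,"wz":0}

```text
time_s: 15.85
tool_pos: [0.4038, 0.1543, 0.2671]
orientation: [0.0, 0.706, 0.708, -0.002]
contact_force: [1.7, 0.6, 0.3]
finger_gap: 0.0911
```

Call:
drive_tool:
  rows:
    - {"x":-0.035,"y":0.006,"z":0,"wx":0,"wy":0,"wz":0}
    - {"x":-0.07,"y":0.012,"z":-0.01,"wx":0,"wy":0,"wz":0}
    - {"x":-0.105,"y":0.018,"z":-0.02,"wx":0,"wy":0,"wz":0}
    - {"x":-0.14,"y":0.025,"z":-0.03,"wx":0,"wy":0,"wz":0}
    - {"x":-0.17,"y":0.031,"z":-0.04,"wx":0,"wy":0,"wz":0}

```text
time_s: 16.27
tool_pos: [0.4351, -0.0176, 0.3089]
orientation: [0.001, 0.706, 0.708, -0.002]
contact_force: [1.1, 0.7, 0.5]
finger_gap: 0.0915
```

Call:
drive_tool:
  rows:
    - {"x":-0.035,"y":0.006,"z":0,"wx":0,"wy":0,"wz":0}
    - {"x":-0.07,"y":0.012,"z":0,"wx":0,"wy":0,"wz":0}
    - {"x":-0.105,"y":0.018,"z":0,"wx":0,"wy":0,"wz":0}
    - {"x":-0.14,"y":0.025,"z":0,"wx":0,"wy":0,"wz":0}
    - {"x":-0.175,"y":0.031,"z":0,"wx":0,"wy":0,"wz":0}

```text
time_s: 16.68
tool_pos: [0.4663, -0.1943, 0.3103]
orientation: [0.001, 0.706, 0.708, -0.001]
contact_force: [0.0, 1.0, 0.2]
finger_gap: 0.0913
```

Call:
drive_tool:
  rows:
    - {"x":-0.035,"y":0.006,"z":0,"wx":0,"wy":0,"wz":0}
    - {"x":-0.07,"y":0.012,"z":0,"wx":0,"wy":0,"wz":0}
    - {"x":-0.105,"y":0.018,"z":0,"wx":0,"wy":0,"wz":0}
    - {"x":-0.14,"y":0.025,"z":0,"wx":0,"wy":0,"wz":0}
    - {"x":-0.17,"y":0.031,"z":0,"wx":0,"wy":0,"wz":0}

```text
time_s: 17.1
tool_pos: [0.4975, -0.3664, 0.3115]
orientation: [0.001, 0.707, 0.708, -0.002]
contact_force: [0.3, 0.6, 0.2]
finger_gap: 0.091
```

```bash
python3 - <<'E'
from h import *
snap("wrist","w4",None,1.5); snap("side","d1"); o=get_obs(); print(o["tool_pos"],o["joints"])
E
```

```text
[ 0.49789265 -0.3675871   0.31139046] [-0.67218019  0.16611478  1.85128737 -0.00392379  1.12175154 -0.6703781 ]
```

View pics/w4.png

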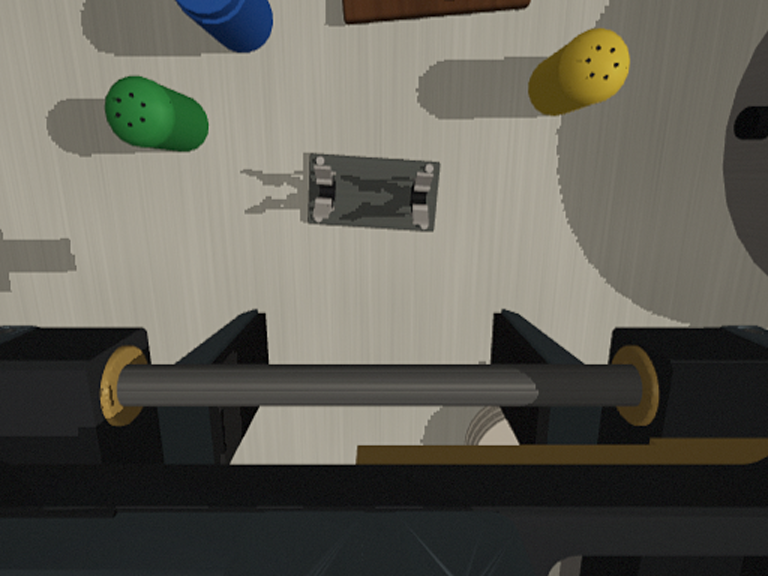

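View pics/d1.png

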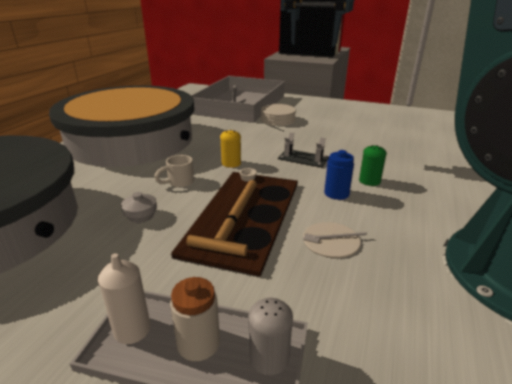

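All three containers stand upright on the tray in side view, at (123,300), (195,318) and (270,335). In wrist view the holder plate corners are about (307,153), (440,162), (434,231) and (303,222).

```bash
python3 - <<'E'
from h import *
c=load("w4"); im=cv2.imread("pics/w4_raw.png"); k=1/1.5
P=np.array([ray(c,u*k,v*k,.008)[:2] for u,v in [(307,153),(440,162),(434,231),(303,222)]]); print(P.round(4),P.mean(0))
for a,b in((0,1),(3,2),(3,0),(2,1)):
    e=P[b]-P[a]; print(np.hypot(*e).round(4),np.degrees(np.arctan2(e[1],e[0])).round(2))
for n,u,v in (("boltTL",320,160),("boltTR",430,168),("boltBR",424,227),("boltBL",318,218)): print(n,ray(c,u*k,v*k,.011).round(4))
g=cv2.cvtColor(im,cv2.COLOR_BGR2GRAY)
m=((g<130)*255).astype(np.uint8)[95:165,195:300]; m=cv2.morphologyEx(m,cv2.MORPH_OPEN,np.ones((3,3)))
n,l,s,ce=cv2.connectedComponentsWithStats(m); i=1+s[1:,4].argmax()
pts=np.argwhere(l==i)[:,::-1]+[195,95]
W=np.array([ray(c,u,v,.008)[:2] for u,v in pts],np.float32); print(s[i],cv2.minAreaRect(W))
cv2.imwrite("pics/hcrop.png",cv2.resize(im[90:170,190:305],None,fx=6,fy=6,interpolation=cv2.INTER_CUBIC))
E
```

```text
[[ 0.425  -0.2744]
 [ 0.5563 -0.2827]
 [ 0.5526 -0.3508]
 [ 0.4184 -0.3419]] [ 0.48807662 -0.31245203]
0.1315 -3.59
0.1344 -3.78
0.0678 84.4
0.0682 86.89
boltTL [ 0.438  -0.2811  0.011 ]
boltTR [ 0.5462 -0.2885  0.011 ]
boltBR [ 0.5419 -0.3464  0.011 ]
boltBL [ 0.4343 -0.3376  0.011 ]
[   0    7   99   53 4171] ((0.48153454065322876, -0.3122314214706421), (0.07019414752721786, 0.14522914588451385), 86.31861877441406)
```

View pics/hcrop.png

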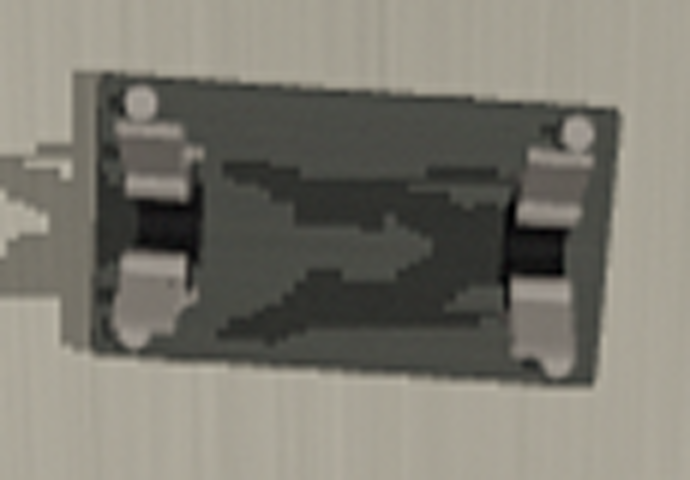

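Call:
drive_tool:
  rows:
    - {"x":0.035,"y":0.004,"z":0,"wx":0,"wy":0,"wz":-1}
    - {"x":0.075,"y":0.008,"z":0,"wx":0,"wy":0,"wz":-2}
    - {"x":0.115,"y":0.012,"z":0,"wx":0,"wy":0,"wz":-3}
    - {"x":0.155,"y":0.016,"z":0,"wx":0,"wy":0,"wz":-4}
    - {"x":0.19,"y":0.02,"z":0,"wx":0,"wy":0,"wz":-5}

```text
time_s: 17.62
tool_pos: [0.5171, -0.1749, 0.3111]
orientation: [0.001, 0.675, 0.738, -0.002]
contact_force: [0.7, -0.3, 0.2]
finger_gap: 0.0913
```

Call:
drive_tool:
  rows:
    - {"x":0.035,"y":0.007,"z":0.02,"wx":0,"wy":0,"wz":0}
    - {"x":0.07,"y":0.014,"z":0.04,"wx":0,"wy":0,"wz":0}
    - {"x":0.105,"y":0.021,"z":0.06,"wx":0,"wy":0,"wz":0}
    - {"x":0.14,"y":0.028,"z":0.08,"wx":0,"wy":0,"wz":0}
    - {"x":0.175,"y":0.035,"z":0.09,"wx":0,"wy":0,"wz":0}

```text
time_s: 18.03
tool_pos: [0.5348, 0.0044, 0.2189]
orientation: [0.0, 0.675, 0.738, -0.002]
contact_force: [1.1, -0.5, -0.2]
finger_gap: 0.091
```

```bash
python3 - <<'E'
from h import *
from scipy.spatial.transform import Rotation as Ro
im=snap("wrist","w5",None,1.5)["frame"]; c=load("w5"); o=get_obs(); print(o["tool_pos"],o["orientation"].round(4))
h=cv2.cvtColor(im,cv2.COLOR_BGR2HSV).astype(int)
m=((h[...,0]>8)&(h[...,0]<25)&(h[...,1]>60)&(h[...,2]>125)).astype(np.uint8); m[215:]=0
n,l,s,ce=cv2.connectedComponentsWithStats(m)
for i in range(1,n):
    if s[i,4]>150:
        p=np.argwhere(l==i)[:,::-1]; W=np.array([ray(c,u,v,.035 if 0 else .03)[:2] for u,v in p],np.float32); print(s[i],cv2.minAreaRect(W))
g=load("w4")
for u,v in((217.8,127.5),(279.5,131.7)): print(ray(g,u,v,.028).round(4))
E
```

```text
[0.53474785 0.00857131 0.21779388] [-4.000e-04  6.747e-01  7.381e-01 -2.200e-03]
[ 210   29  106   86 3072] ((0.5334651470184326, 0.12085094302892685), (0.11080456525087357, 0.08525865525007248), 5.850912570953369)
[ 256  125   16   90 1360] ((0.5451829433441162, 0.014310404658317566), (0.017260916531085968, 0.10542052984237671), 5.977084636688232)
[ 0.4458 -0.3106  0.028 ]
[ 0.5348 -0.3163  0.028 ]
```

View pics/w5.png

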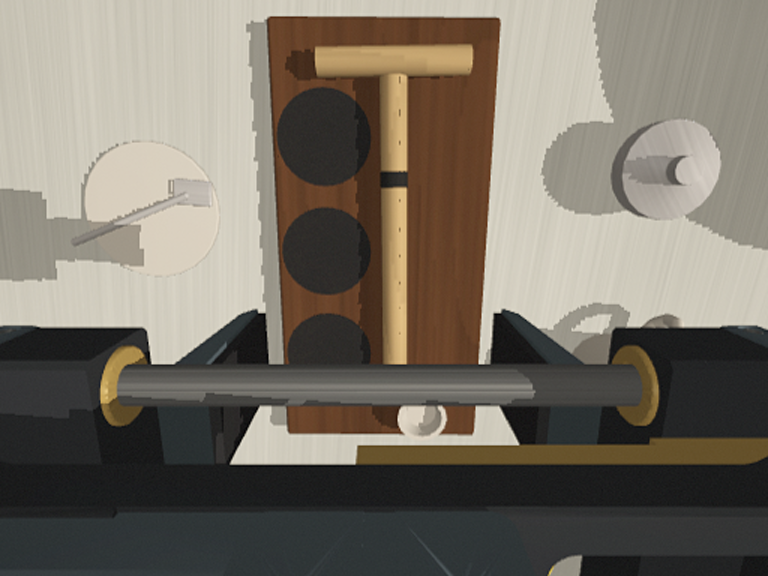

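Band at (394,180), handle nearly aligned with the tool. The three empty discs are visible, at (324,136) and (327,251) with the third partly hidden.

```bash
python3 - <<'E'
from h import *
from scipy.spatial.transform import Rotation as Ro
c=load("w5"); k=1/1.5; o=get_obs(); q=o["orientation"]; R=Ro.from_quat([q[1],q[2],q[3],q[0]]).as_matrix()
im=cv2.imread("pics/w5_raw.png").astype(int); m=((im.max(2)<60)).astype(np.uint8); 
n,l,s,ce=cv2.connectedComponentsWithStats(m[:200])
for i in range(1,n):
    if 60<s[i,4]<5000: print("blob",s[i],ce[i]*1.5, ray(c,*ce[i],.015).round(4))
b=ray(c,394*k,180*k,.034); print("band",b.round(4),"tool delta", (R.T@(np.array([b[0],b[1],.036])-o["tool_pos"])).round(4))
print("tool axes",R.round(3))
E
```

```text
blob [ 185   58   63   66 3200] [323.566875 135.928125] [0.4822 0.0997 0.015 ]
blob [253 114  19  11 181] [392.56077348 178.83149171] [0.5377 0.0728 0.015 ]
blob [ 188  139   60   57 2647] [326.2378164  250.30619569] [0.4895 0.012  0.015 ]
band [0.5383 0.0721 0.034 ] tool delta [0.0634 0.0099 0.1816]
tool axes [[-0.09   0.996 -0.004]
 [ 0.996  0.09  -0.003]
 [-0.002 -0.004 -1.   ]]
```

Call:
drive_tool:
  rows:
    - {"x":0.03,"y":0.005,"z":0.03,"wx":0,"wy":0,"wz":-0.5}
    - {"x":0.06,"y":0.0095,"z":0.06,"wx":0,"wy":0,"wz":-0.5}
    - {"x":0.064,"y":0.0095,"z":0.095,"wx":0,"wy":0,"wz":-0.5}
    - {"x":0.064,"y":0.0095,"z":0.125,"wx":0,"wy":0,"wz":-0.5}
    - {"x":0.064,"y":0.0095,"z":0.14,"wx":0,"wy":0,"wz":-0.5}

```text
time_s: 18.5
tool_pos: [0.5356, 0.0739, 0.0748]
orientation: [-0.002, 0.671, 0.742, -0.004]
contact_force: [0.1, -0.7, -1.2]
finger_gap: 0.0911
```

Call:
drive_tool:
  rows:
    - {"x":-0.001,"y":0.002,"z":0.015,"wx":0,"wy":0,"wz":0}
    - {"x":-0.001,"y":0.002,"z":0.03,"wx":0,"wy":0,"wz":0}
    - {"x":-0.0015,"y":0.002,"z":0.037,"wx":0,"wy":0,"wz":0}
    - {"x":-0.0015,"y":0.002,"z":0.037,"wx":0,"wy":0,"wz":0}

```text
time_s: 18.83
tool_pos: [0.5364, 0.0725, 0.037]
orientation: [-0.002, 0.671, 0.742, -0.004]
contact_force: [-0.1, -0.1, 0.7]
finger_gap: 0.0912
```

Call:
drive_tool:
  rows:
    - {"x":0,"y":0,"z":0,"wx":0,"wy":0,"wz":0}
    - {"x":0,"y":0,"z":0,"wx":0,"wy":0,"wz":0}
    - {"x":0,"y":0,"z":0,"wx":0,"wy":0,"wz":0}
    - {"x":0,"y":0,"z":0,"wx":0,"wy":0,"wz":0}
    - {"x":0,"y":0,"z":0,"wx":0,"wy":0,"wz":0}
  gripper: 1
  squeeze: 40

```text
time_s: 19.25
tool_pos: [0.5367, 0.0726, 0.0376]
orientation: [-0.002, 0.671, 0.742, -0.004]
contact_force: [-0.0, -0.0, 0.2]
finger_gap: 0.0609
```

Call:
drive_tool:
  rows:
    - {"x":0,"y":0,"z":0,"wx":0,"wy":0,"wz":0}
    - {"x":0,"y":0,"z":0,"wx":0,"wy":0,"wz":0}
    - {"x":0,"y":0,"z":0,"wx":0,"wy":0,"wz":0}
    - {"x":0,"y":0,"z":0,"wx":0,"wy":0,"wz":0}
    - {"x":0,"y":0,"z":0,"wx":0,"wy":0,"wz":0}

```text
time_s: 19.67
tool_pos: [0.5367, 0.0726, 0.0376]
orientation: [-0.002, 0.671, 0.742, -0.004]
contact_force: [0.1, 0.5, -0.2]
finger_gap: 0.0276
```

Call:
drive_tool:
  rows:
    - {"x":0,"y":0,"z":0,"wx":0,"wy":0,"wz":0}
    - {"x":0,"y":0,"z":0,"wx":0,"wy":0,"wz":0}
    - {"x":0,"y":0,"z":0,"wx":0,"wy":0,"wz":0}

```text
time_s: 19.92
tool_pos: [0.5368, 0.0726, 0.0376]
orientation: [-0.002, 0.671, 0.742, -0.004]
contact_force: [1.1, 0.3, -1.0]
finger_gap: 0.0195
```

Call:
drive_tool:
  rows:
    - {"x":0,"y":0,"z":-0.01,"wx":0,"wy":0,"wz":0}
    - {"x":0,"y":0,"z":-0.04,"wx":0,"wy":0,"wz":0}
    - {"x":0,"y":0,"z":-0.08,"wx":0,"wy":0,"wz":0}
    - {"x":0,"y":0,"z":-0.12,"wx":0,"wy":0,"wz":0}
    - {"x":0,"y":0,"z":-0.16,"wx":0,"wy":0,"wz":0}

```text
time_s: 20.33
tool_pos: [0.5375, 0.073, 0.1998]
orientation: [-0.002, 0.671, 0.742, -0.004]
contact_force: [0.9, 0.2, -0.8]
finger_gap: 0.0194
```

Call:
drive_tool:
  rows:
    - {"x":-0.025,"y":-0.006,"z":0,"wx":0,"wy":0,"wz":0}
    - {"x":-0.06,"y":-0.014,"z":0,"wx":0,"wy":0,"wz":0}
    - {"x":-0.095,"y":-0.022,"z":0,"wx":0,"wy":0,"wz":0}
    - {"x":-0.13,"y":-0.03,"z":0,"wx":0,"wy":0,"wz":0}
    - {"x":-0.165,"y":-0.038,"z":0,"wx":0,"wy":0,"wz":0}

```text
time_s: 20.75
tool_pos: [0.5156, -0.0964, 0.2014]
orientation: [-0.002, 0.671, 0.742, -0.004]
contact_force: [0.6, 0.2, -0.4]
finger_gap: 0.019
```

Call:
drive_tool:
  rows:
    - {"x":-0.035,"y":-0.008,"z":0,"wx":0,"wy":0,"wz":0}
    - {"x":-0.07,"y":-0.016,"z":0,"wx":0,"wy":0,"wz":0}
    - {"x":-0.105,"y":-0.024,"z":0,"wx":0,"wy":0,"wz":0}
    - {"x":-0.14,"y":-0.032,"z":0,"wx":0,"wy":0,"wz":0}
    - {"x":-0.175,"y":-0.04,"z":0,"wx":0,"wy":0,"wz":0}

```text
time_s: 21.17
tool_pos: [0.4926, -0.2762, 0.203]
orientation: [-0.002, 0.671, 0.742, -0.004]
contact_force: [0.1, 1.3, -1.3]
finger_gap: 0.0192
```

Call:
drive_tool:
  rows:
    - {"x":-0.02,"y":-0.004,"z":0,"wx":0,"wy":0,"wz":-6}
    - {"x":-0.038,"y":-0.008,"z":0,"wx":0,"wy":0,"wz":-12}
    - {"x":-0.038,"y":-0.008,"z":0,"wx":0,"wy":0,"wz":-18}
    - {"x":-0.038,"y":-0.008,"z":0,"wx":0,"wy":0,"wz":-24}
    - {"x":-0.038,"y":-0.008,"z":0,"wx":0,"wy":0,"wz":-30}

```text
time_s: 21.58
tool_pos: [0.4881, -0.315, 0.2037]
orientation: [-0.003, 0.454, 0.891, -0.003]
contact_force: [0.1, 0.1, -1.7]
finger_gap: 0.0192
```

Call:
drive_tool:
  rows:
    - {"x":0,"y":0,"z":0,"wx":0,"wy":0,"wz":-6}
    - {"x":0,"y":0,"z":0,"wx":0,"wy":0,"wz":-12}
    - {"x":0,"y":0,"z":0,"wx":0,"wy":0,"wz":-18}
    - {"x":0,"y":0,"z":0,"wx":0,"wy":0,"wz":-24}
    - {"x":0,"y":0,"z":0,"wx":0,"wy":0,"wz":-30}

```text
time_s: 22.0
tool_pos: [0.4879, -0.3149, 0.2043]
orientation: [-0.004, 0.205, 0.979, -0.002]
contact_force: [-0.5, -0.1, -0.7]
finger_gap: 0.0192
```

Call:
drive_tool:
  rows:
    - {"x":0,"y":0,"z":0,"wx":0,"wy":0,"wz":-6}
    - {"x":0,"y":0,"z":0,"wx":0,"wy":0,"wz":-12}
    - {"x":0,"y":0,"z":0,"wx":0,"wy":0,"wz":-18}
    - {"x":0,"y":0,"z":0,"wx":0,"wy":0,"wz":-20}
    - {"x":0,"y":0,"z":0,"wx":0,"wy":0,"wz":-20}

```text
time_s: 22.42
tool_pos: [0.4877, -0.3148, 0.2048]
orientation: [-0.004, 0.031, 1.0, -0.002]
contact_force: [0.0, -0.6, -0.9]
finger_gap: 0.0192
```

```bash
cat > mv.py <<'E'
from h import *
from scipy.spatial.transform import Rotation as Ro
def delta(P,yaw):
    o=get_obs(); q=o["orientation"]; R=Ro.from_quat([q[1],q[2],q[3],q[0]])
    a=np.radians(yaw); T=np.array([[-np.sin(a),np.cos(a),0],[np.cos(a),np.sin(a),0],[0,0,-1]]).T
    T=np.column_stack([[-np.sin(a),np.cos(a),0],[np.cos(a),np.sin(a),0],[0,0,-1]])
    print("pos",o["tool_pos"].round(4),"F",o["contact_force"].round(1),"shift",R.inv().apply(np.array(P)-o["tool_pos"]).round(4),"turn",np.degrees((R.inv()*Ro.from_matrix(T)).as_rotvec()).round(2),"gap",round(o["finger_gap"],4))
E
python3 -c "
from mv import *
delta([.490,-.313,.10],86.3); print(get_obs()['joints'].round(2))"
```

```text
pos [ 0.4877 -0.3148  0.2048] F [ 0.  -0.6 -0.9] shift [-0.0031  0.0023  0.1048] turn [-0.22 -0.49  0.12] gap 0.0192
[-0.61  0.23  1.99 -0.01  0.93 -2.11]
```

Call:
drive_tool:
  rows:
    - {"x":-0.003,"y":0.002,"z":0.03,"wx":-0.2,"wy":-0.5,"wz":0}
    - {"x":-0.003,"y":0.002,"z":0.06,"wx":-0.2,"wy":-0.5,"wz":0}
    - {"x":-0.003,"y":0.002,"z":0.085,"wx":-0.2,"wy":-0.5,"wz":0}
    - {"x":-0.003,"y":0.002,"z":0.1,"wx":-0.2,"wy":-0.5,"wz":0}
    - {"x":-0.003,"y":0.002,"z":0.1,"wx":-0.2,"wy":-0.5,"wz":0}

```text
time_s: 22.83
tool_pos: [0.4882, -0.3121, 0.1021]
orientation: [-0.002, 0.032, 0.999, 0.001]
contact_force: [-0.4, -0.1, -0.6]
finger_gap: 0.0191
```

```bash
python3 -c "
from mv import *
delta([.490,-.313,.049],86.3); snap('scene','s2',(60,200,280,320),3.5)"
```

```text
pos [ 0.4882 -0.3121  0.1021] F [-0.4 -0.1 -0.6] shift [-0.002  -0.0009  0.0531] turn [ 0.13 -0.22  0.03] gap 0.0191
```

View pics/s2.png

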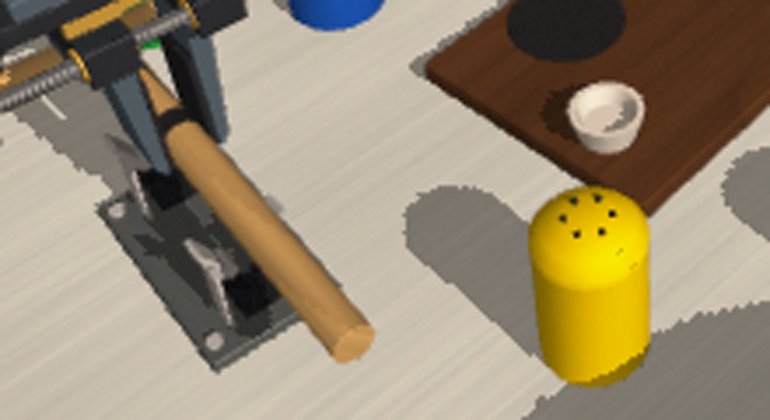

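The handle is held over the clips, with the black band at the fingers (180,115). Clear to lower.

Call:
drive_tool:
  rows:
    - {"x":-0.002,"y":-0.001,"z":0.012,"wx":0.1,"wy":-0.2,"wz":0}
    - {"x":-0.002,"y":-0.001,"z":0.022,"wx":0.1,"wy":-0.2,"wz":0}
    - {"x":-0.002,"y":-0.001,"z":0.03,"wx":0.1,"wy":-0.2,"wz":0}
    - {"x":-0.002,"y":-0.001,"z":0.036,"wx":0.1,"wy":-0.2,"wz":0}
    - {"x":-0.002,"y":-0.001,"z":0.04,"wx":0.1,"wy":-0.2,"wz":0}

```text
time_s: 23.3
tool_pos: [0.4913, -0.314, 0.0638]
orientation: [0.001, 0.032, 0.999, -0.0]
contact_force: [-0.5, 1.3, 12.4]
finger_gap: 0.0194
```

Call:
drive_tool:
  rows:
    - {"x":0,"y":0,"z":0.004,"wx":0,"wy":0,"wz":0}
    - {"x":0,"y":0,"z":0.008,"wx":0,"wy":0,"wz":0}
    - {"x":0,"y":0,"z":0.012,"wx":0,"wy":0,"wz":0}
    - {"x":0,"y":0,"z":0.012,"wx":0,"wy":0,"wz":0}

```text
time_s: 23.63
tool_pos: [0.4913, -0.3138, 0.0511]
orientation: [0.001, 0.032, 0.999, -0.0]
contact_force: [3.8, 0.7, -9.7]
finger_gap: 0.0192
```

```bash
python3 -c "
from mv import *
delta([.490,-.313,.0486],86.3)"
```

```text
pos [ 0.4913 -0.3138  0.0511] F [ 3.8  0.7 -9.7] shift [0.0014 0.0007 0.0025] turn [-0.03  0.09  0.02] gap 0.0192
```

Call:
drive_tool:
  rows:
    - {"x":0.001,"y":0,"z":0.002,"wx":0,"wy":0,"wz":0}
    - {"x":0.001,"y":0,"z":0.003,"wx":0,"wy":0,"wz":0}
    - {"x":0.001,"y":0,"z":0.004,"wx":0,"wy":0,"wz":0}
    - {"x":0.001,"y":0,"z":0.004,"wx":0,"wy":0,"wz":0}

```text
time_s: 23.97
tool_pos: [0.4907, -0.3137, 0.0485]
orientation: [0.001, 0.032, 0.999, -0.0]
contact_force: [-4.1, 10.0, 25.7]
finger_gap: 0.0188
```

Call:
drive_tool:
  rows:
    - {"x":0,"y":0,"z":0,"wx":0,"wy":0,"wz":0}
    - {"x":0,"y":0,"z":0,"wx":0,"wy":0,"wz":0}
    - {"x":0,"y":0,"z":0,"wx":0,"wy":0,"wz":0}
    - {"x":0,"y":0,"z":0,"wx":0,"wy":0,"wz":0}
    - {"x":0,"y":0,"z":0,"wx":0,"wy":0,"wz":0}
  gripper: -1
  squeeze: 20

```text
time_s: 24.38
tool_pos: [0.4906, -0.3136, 0.0483]
orientation: [0.001, 0.032, 0.999, -0.0]
contact_force: [0.2, 0.6, 0.6]
finger_gap: 0.0496
```

Call:
drive_tool:
  rows:
    - {"x":0,"y":0,"z":0,"wx":0,"wy":0,"wz":0}
    - {"x":0,"y":0,"z":0,"wx":0,"wy":0,"wz":0}
    - {"x":0,"y":0,"z":0,"wx":0,"wy":0,"wz":0}
    - {"x":0,"y":0,"z":-0.01,"wx":0,"wy":0,"wz":0}
    - {"x":0,"y":0,"z":-0.03,"wx":0,"wy":0,"wz":0}

```text
time_s: 24.8
tool_pos: [0.4894, -0.3129, 0.0773]
orientation: [-0.001, 0.032, 0.999, 0.001]
contact_force: [0.4, -0.6, -0.5]
finger_gap: 0.0828
```

Call:
drive_tool:
  rows:
    - {"x":0,"y":0,"z":-0.03,"wx":0,"wy":0,"wz":0}
    - {"x":0,"y":0,"z":-0.07,"wx":0,"wy":0,"wz":0}
    - {"x":0,"y":0,"z":-0.11,"wx":0,"wy":0,"wz":0}
    - {"x":0,"y":0,"z":-0.15,"wx":0,"wy":0,"wz":0}
    - {"x":0,"y":0,"z":-0.18,"wx":0,"wy":0,"wz":0}

```text
time_s: 25.22
tool_pos: [0.4899, -0.3134, 0.2616]
orientation: [0.001, 0.032, 0.999, 0.0]
contact_force: [0.3, -0.5, 0.0]
finger_gap: 0.0912
```

Call:
drive_tool:
  rows:
    - {"x":-0.02,"y":0,"z":0,"wx":0,"wy":0,"wz":6}
    - {"x":-0.04,"y":0,"z":0,"wx":0,"wy":0,"wz":12}
    - {"x":-0.06,"y":0,"z":0,"wx":0,"wy":0,"wz":18}
    - {"x":-0.06,"y":0,"z":0,"wx":0,"wy":0,"wz":24}
    - {"x":-0.06,"y":0,"z":0,"wx":0,"wy":0,"wz":30}

```text
time_s: 25.63
tool_pos: [0.5505, -0.3172, 0.2623]
orientation: [0.001, 0.292, 0.956, 0.0]
contact_force: [-0.7, 0.8, -0.1]
finger_gap: 0.0912
```

```bash
python3 -c "
from mv import *
snap('wrist','w6'); a=snap('scene','s3',(60,200,280,320),3.5); delta([.571,.3525,.2],0)
w=cv2.imread('pics/w6.png'); s=cv2.imread('pics/s3_raw.png')[190:330,50:260]
s=cv2.resize(s,(480,320),interpolation=cv2.INTER_CUBIC); cv2.imwrite('pics/c6.png',np.vstack([cv2.resize(w[:300],(480,281)),s]))"
```

```text
pos [ 0.5498 -0.3171  0.2622] F [-0.4  0.4 -0.2] shift [0.3549 0.5683 0.0623] turn [6.000e-02 3.000e-02 5.621e+01] gap 0.0914
```

View pics/c6.png

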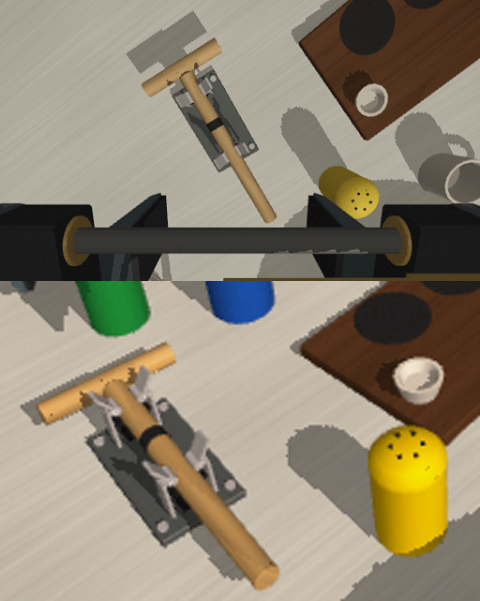

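The spreader is down between both clips' jaws, with the band midway at (150,437) in the lower panel. I'll check the band position and height numerically.

```bash
python3 - <<'E'
from h import *
c=load("w6"); d=load("s3"); im=cv2.imread("pics/w6_raw.png").astype(int); s=cv2.imread("pics/s3_raw.png").astype(int)
def dark(im,box,t):
    x0,y0,x1,y1=box; m=(im[y0:y1,x0:x1].max(2)<t).astype(np.uint8); n,l,st,ce=cv2.connectedComponentsWithStats(m)
    return [(st[i,4],ce[i]+[x0,y0]) for i in range(1,n) if st[i,4]>15]
for k,(I,C,b) in dict(w=(im,c,(218,120,245,145)),s=(s,d,(107,248,126,266))).items():
    for a,p in dark(I,b,60): print(k,a,p.round(1),ray(C,*p,.044).round(4))
# handle width ends for height: two-view of handle end & plate-centre projection
for z in(.036,.050): print("pred band top",proj(c,[.49,-.313,z+.01]).round(1),proj(d,[.49,-.313,z+.01]).round(1))
# handle free end centre (scene) at two heights: x axis +158mm
E=np.array([.49,-.313])+.158*np.array([np.cos(np.radians(-3.7)),np.sin(np.radians(-3.7))])
for z in(.036,.05): print("end pred",z,(proj(d,[*E,z])-[50,190])*[480/210,320/140]+[0,281])
E
```

```text
w 308 [230.3 132.9] [ 0.4913 -0.3107  0.044 ]
s 96 [113.4 258.9] [ 0.4903 -0.3183  0.044 ]
pred band top [227.9 133.2] [115.7 256.4]
pred band top [227.  133.7] [113.9 251. ]
end pred 0.036 [265.01069886 579.49363428]
end pred 0.05 [261.93637828 567.67624662]
```

Call:
drive_tool:
  rows:
    - {"x":0.018,"y":0.03,"z":0,"wx":0,"wy":0,"wz":6}
    - {"x":0.036,"y":0.06,"z":0,"wx":0,"wy":0,"wz":12}
    - {"x":0.054,"y":0.09,"z":0,"wx":0,"wy":0,"wz":18}
    - {"x":0.072,"y":0.12,"z":0,"wx":0,"wy":0,"wz":24}
    - {"x":0.09,"y":0.15,"z":0,"wx":0,"wy":0,"wz":30}

```text
time_s: 26.15
tool_pos: [0.558, -0.141, 0.2628]
orientation: [0.001, 0.529, 0.849, 0.0]
contact_force: [0.3, 0.7, -0.1]
finger_gap: 0.091
```

```bash
python3 -c "
from mv import *
delta([.571,.3525,.22],0)"
```

```text
pos [ 0.558  -0.141   0.2628] F [ 0.3  0.7 -0.1] shift [0.4373 0.229  0.0428] turn [ 0.09  0.03 26.13] gap 0.091
```

Call:
drive_tool:
  rows:
    - {"x":0.03,"y":0.016,"z":0,"wx":0,"wy":0,"wz":6}
    - {"x":0.06,"y":0.032,"z":0,"wx":0,"wy":0,"wz":12}
    - {"x":0.09,"y":0.047,"z":0,"wx":0,"wy":0,"wz":18}
    - {"x":0.12,"y":0.063,"z":0,"wx":0,"wy":0,"wz":24}
    - {"x":0.15,"y":0.079,"z":0,"wx":0,"wy":0,"wz":26}

```text
time_s: 26.57
tool_pos: [0.5624, 0.03, 0.2634]
orientation: [0.001, 0.707, 0.707, 0.001]
contact_force: [0.0, -0.2, -0.3]
finger_gap: 0.0911
```

Call:
drive_tool:
  rows:
    - {"x":0.036,"y":0,"z":0.004,"wx":0,"wy":0,"wz":0}
    - {"x":0.073,"y":0.001,"z":0.008,"wx":0,"wy":0,"wz":0}
    - {"x":0.11,"y":0.002,"z":0.012,"wx":0,"wy":0,"wz":0}
    - {"x":0.147,"y":0.003,"z":0.016,"wx":0,"wy":0,"wz":0}
    - {"x":0.184,"y":0.005,"z":0.02,"wx":0,"wy":0,"wz":0}

```text
time_s: 26.98
tool_pos: [0.5668, 0.2157, 0.2439]
orientation: [0.001, 0.706, 0.709, 0.001]
contact_force: [0.6, -0.4, -0.5]
finger_gap: 0.091
```

Call:
drive_tool:
  rows:
    - {"x":0.036,"y":0.001,"z":0.004,"wx":0,"wy":0,"wz":0}
    - {"x":0.073,"y":0.002,"z":0.008,"wx":0,"wy":0,"wz":0}
    - {"x":0.11,"y":0.003,"z":0.012,"wx":0,"wy":0,"wz":0}
    - {"x":0.13,"y":0.003,"z":0.016,"wx":0,"wy":0,"wz":0}
    - {"x":0.138,"y":0.003,"z":0.02,"wx":0,"wy":0,"wz":0}

```text
time_s: 27.4
tool_pos: [0.5689, 0.3565, 0.2242]
orientation: [0.001, 0.703, 0.711, 0.001]
contact_force: [0.1, -0.0, 0.7]
finger_gap: 0.0908
```

```bash
python3 -c "
from mv import *
delta([.571,.3525,.093],0)
snap('wrist','w7')"
```

```text
pos [0.5689 0.3565 0.2242] F [ 0.1 -0.   0.7] shift [-0.004   0.0016  0.1312] turn [ 0.18 -0.03  0.6 ] gap 0.0908
```

Call:
drive_tool:
  rows:
    - {"x":-0.004,"y":0.0015,"z":0.02,"wx":0.2,"wy":0,"wz":0.6}
    - {"x":-0.004,"y":0.0015,"z":0.055,"wx":0.2,"wy":0,"wz":0.6}
    - {"x":-0.004,"y":0.0015,"z":0.09,"wx":0.2,"wy":0,"wz":0.6}
    - {"x":-0.004,"y":0.0015,"z":0.12,"wx":0.2,"wy":0,"wz":0.6}
    - {"x":-0.004,"y":0.0015,"z":0.131,"wx":0.2,"wy":0,"wz":0.6}

```text
time_s: 27.87
tool_pos: [0.5686, 0.3494, 0.0885]
orientation: [-0.001, 0.707, 0.707, -0.003]
contact_force: [-0.1, -0.6, -0.4]
finger_gap: 0.0914
```

Call:
drive_tool:
  rows:
    - {"x":0,"y":0,"z":0,"wx":0,"wy":0,"wz":0}
    - {"x":0,"y":0,"z":0,"wx":0,"wy":0,"wz":0}
    - {"x":0,"y":0,"z":0,"wx":0,"wy":0,"wz":0}
    - {"x":0,"y":0,"z":0,"wx":0,"wy":0,"wz":0}
    - {"x":0,"y":0,"z":0,"wx":0,"wy":0,"wz":0}
  gripper: 1

```text
time_s: 28.28
tool_pos: [0.5695, 0.3498, 0.0903]
orientation: [-0.001, 0.707, 0.707, -0.002]
contact_force: [-0.7, -0.4, 0.5]
finger_gap: 0.061
```

Call:
drive_tool:
  rows:
    - {"x":0,"y":0,"z":0,"wx":0,"wy":0,"wz":0}
    - {"x":0,"y":0,"z":0,"wx":0,"wy":0,"wz":0}
    - {"x":0,"y":0,"z":0,"wx":0,"wy":0,"wz":0}
    - {"x":0,"y":0,"z":0,"wx":0,"wy":0,"wz":0}

```text
time_s: 28.62
tool_pos: [0.5702, 0.3502, 0.0914]
orientation: [-0.001, 0.707, 0.707, -0.001]
contact_force: [-0.1, -0.2, 8.3]
finger_gap: 0.0515
```

Call:
drive_tool:
  rows:
    - {"x":0,"y":0,"z":-0.01,"wx":0,"wy":0,"wz":0}
    - {"x":0,"y":0,"z":-0.04,"wx":0,"wy":0,"wz":0}
    - {"x":0,"y":0,"z":-0.07,"wx":0,"wy":0,"wz":0}
    - {"x":0,"y":0,"z":-0.09,"wx":0,"wy":0,"wz":0}
    - {"x":0,"y":0,"z":-0.09,"wx":0,"wy":0,"wz":0}

```text
time_s: 29.03
tool_pos: [0.5723, 0.3515, 0.1866]
orientation: [0.0, 0.707, 0.707, 0.002]
contact_force: [0.6, 0.1, -2.3]
finger_gap: 0.0518
```

```bash
python3 -c "
from mv import *
delta([.4825,.1005,.18],0)"
```

```text
pos [0.5723 0.3515 0.1866] F [ 0.6  0.1 -2.3] shift [-0.2509 -0.09    0.0057] turn [ 0.19 -0.14  0.04] gap 0.0518
```

Call:
drive_tool:
  rows:
    - {"x":-0.02,"y":-0.008,"z":0,"wx":0,"wy":0,"wz":0}
    - {"x":-0.05,"y":-0.018,"z":0,"wx":0,"wy":0,"wz":0}
    - {"x":-0.08,"y":-0.029,"z":0,"wx":0,"wy":0,"wz":0}
    - {"x":-0.11,"y":-0.04,"z":0,"wx":0,"wy":0,"wz":0}
    - {"x":-0.14,"y":-0.05,"z":0,"wx":0,"wy":0,"wz":0}

```text
time_s: 29.45
tool_pos: [0.521, 0.2101, 0.1854]
orientation: [0.0, 0.707, 0.708, 0.002]
contact_force: [-0.1, -0.2, -1.9]
finger_gap: 0.0517
```

Call:
drive_tool:
  rows:
    - {"x":-0.03,"y":-0.011,"z":0,"wx":0,"wy":0,"wz":0}
    - {"x":-0.06,"y":-0.021,"z":0,"wx":0,"wy":0,"wz":0}
    - {"x":-0.09,"y":-0.032,"z":0,"wx":0,"wy":0,"wz":0}
    - {"x":-0.112,"y":-0.04,"z":0,"wx":0,"wy":0,"wz":0}
    - {"x":-0.112,"y":-0.04,"z":0,"wx":0,"wy":0,"wz":0}

```text
time_s: 29.87
tool_pos: [0.4789, 0.0952, 0.1843]
orientation: [-0.0, 0.707, 0.707, 0.001]
contact_force: [1.0, 0.3, -2.4]
finger_gap: 0.0518
```

```bash
python3 -c "
from mv import *
delta([.4825,.099,.1075],0)"
```

```text
pos [0.4789 0.0952 0.1843] F [ 1.   0.3 -2.4] shift [0.0037 0.0036 0.0768] turn [ 0.01 -0.08 -0.03] gap 0.0518
```

Call:
drive_tool:
  rows:
    - {"x":0.002,"y":0.002,"z":0.025,"wx":0,"wy":0,"wz":0}
    - {"x":0.0037,"y":0.0037,"z":0.05,"wx":0,"wy":0,"wz":0}
    - {"x":0.0037,"y":0.0037,"z":0.07,"wx":0,"wy":0,"wz":0}
    - {"x":0.0037,"y":0.0037,"z":0.077,"wx":0,"wy":0,"wz":0}
    - {"x":0.0037,"y":0.0037,"z":0.077,"wx":0,"wy":0,"wz":0}

```text
time_s: 30.28
tool_pos: [0.4813, 0.0991, 0.1057]
orientation: [-0.001, 0.707, 0.707, -0.001]
contact_force: [0.3, 0.1, -2.8]
finger_gap: 0.0518
```

Call:
drive_tool:
  rows:
    - {"x":0,"y":0,"z":0.002,"wx":0,"wy":0,"wz":0}
    - {"x":0,"y":0,"z":0.004,"wx":0,"wy":0,"wz":0}
    - {"x":0,"y":0,"z":0.0045,"wx":0,"wy":0,"wz":0}
    - {"x":0,"y":0,"z":0.0045,"wx":0,"wy":0,"wz":0}

```text
time_s: 30.62
tool_pos: [0.482, 0.0993, 0.1023]
orientation: [-0.001, 0.707, 0.707, -0.0]
contact_force: [-0.1, 0.3, 2.0]
finger_gap: 0.0518
```

Call:
drive_tool:
  rows:
    - {"x":0,"y":0,"z":0,"wx":0,"wy":0,"wz":0}
    - {"x":0,"y":0,"z":0,"wx":0,"wy":0,"wz":0}
    - {"x":0,"y":0,"z":0,"wx":0,"wy":0,"wz":0}
    - {"x":0,"y":0,"z":0,"wx":0,"wy":0,"wz":0}
    - {"x":0,"y":0,"z":0,"wx":0,"wy":0,"wz":0}
  gripper: -1

```text
time_s: 31.03
tool_pos: [0.4821, 0.0993, 0.1024]
orientation: [-0.001, 0.707, 0.707, -0.0]
contact_force: [-0.6, 0.7, 0.3]
finger_gap: 0.0823
```

Call:
drive_tool:
  rows:
    - {"x":0,"y":0,"z":-0.01,"wx":0,"wy":0,"wz":0}
    - {"x":0,"y":0,"z":-0.04,"wx":0,"wy":0,"wz":0}
    - {"x":0,"y":0,"z":-0.08,"wx":0,"wy":0,"wz":0}
    - {"x":0,"y":0,"z":-0.12,"wx":0,"wy":0,"wz":0}
    - {"x":0,"y":0,"z":-0.12,"wx":0,"wy":0,"wz":0}

```text
time_s: 31.45
tool_pos: [0.4856, 0.0997, 0.2301]
orientation: [0.002, 0.707, 0.707, 0.004]
contact_force: [1.4, -0.1, 1.1]
finger_gap: 0.0911
```

Call:
drive_tool:
  rows:
    - {"x":0.03,"y":-0.002,"z":0,"wx":0,"wy":0,"wz":0}
    - {"x":0.06,"y":-0.004,"z":0,"wx":0,"wy":0,"wz":0}
    - {"x":0.09,"y":-0.006,"z":0,"wx":0,"wy":0,"wz":0}
    - {"x":0.12,"y":-0.008,"z":0,"wx":0,"wy":0,"wz":0}
    - {"x":0.15,"y":-0.01,"z":0,"wx":0,"wy":0,"wz":0}

```text
time_s: 31.87
tool_pos: [0.4753, 0.2511, 0.2313]
orientation: [0.002, 0.707, 0.707, 0.004]
contact_force: [0.1, -0.4, -0.3]
finger_gap: 0.0913
```

Call:
drive_tool:
  rows:
    - {"x":0.03,"y":-0.002,"z":0,"wx":0,"wy":0,"wz":0}
    - {"x":0.06,"y":-0.002,"z":0,"wx":0,"wy":0,"wz":0}
    - {"x":0.085,"y":-0.002,"z":0,"wx":0,"wy":0,"wz":0}
    - {"x":0.085,"y":-0.002,"z":0,"wx":0,"wy":0,"wz":0}
    - {"x":0.085,"y":-0.002,"z":0,"wx":0,"wy":0,"wz":0}

```text
time_s: 32.28
tool_pos: [0.4731, 0.3369, 0.2319]
orientation: [0.002, 0.707, 0.708, 0.004]
contact_force: [1.1, -0.3, 0.4]
finger_gap: 0.0914
```

```bash
python3 -c "
from mv import *
delta([.4717,.3377,.0765],0)"
```

```text
pos [0.4731 0.3369 0.2319] F [ 1.1 -0.3  0.4] shift [ 0.0003 -0.0027  0.1554] turn [ 0.5  -0.16  0.09] gap 0.0914
```

Call:
drive_tool:
  rows:
    - {"x":0.0005,"y":-0.0027,"z":0.035,"wx":0.5,"wy":0,"wz":0}
    - {"x":0.0005,"y":-0.0027,"z":0.07,"wx":0.5,"wy":0,"wz":0}
    - {"x":0.0005,"y":-0.0027,"z":0.105,"wx":0.5,"wy":0,"wz":0}
    - {"x":0.0005,"y":-0.0027,"z":0.14,"wx":0.5,"wy":0,"wz":0}
    - {"x":0.0005,"y":-0.0027,"z":0.154,"wx":0.5,"wy":0,"wz":0}

```text
time_s: 32.7
tool_pos: [0.47, 0.3356, 0.0744]
orientation: [-0.001, 0.707, 0.707, -0.001]
contact_force: [-1.3, -0.3, -0.6]
finger_gap: 0.0909
```

Call:
drive_tool:
  rows:
    - {"x":0,"y":0,"z":0,"wx":0,"wy":0,"wz":0}
    - {"x":0,"y":0,"z":0,"wx":0,"wy":0,"wz":0}
    - {"x":0,"y":0,"z":0,"wx":0,"wy":0,"wz":0}
    - {"x":0,"y":0,"z":0,"wx":0,"wy":0,"wz":0}
    - {"x":0,"y":0,"z":0,"wx":0,"wy":0,"wz":0}
  gripper: 1

```text
time_s: 33.12
tool_pos: [0.4709, 0.3361, 0.0762]
orientation: [-0.001, 0.707, 0.707, -0.0]
contact_force: [3.2, -0.5, 2.0]
finger_gap: 0.0607
```

Call:
drive_tool:
  rows:
    - {"x":0,"y":0,"z":0,"wx":0,"wy":0,"wz":0}
    - {"x":0,"y":0,"z":0,"wx":0,"wy":0,"wz":0}
    - {"x":0,"y":0,"z":0,"wx":0,"wy":0,"wz":0}
    - {"x":0,"y":0,"z":0,"wx":0,"wy":0,"wz":0}

```text
time_s: 33.45
tool_pos: [0.4707, 0.3361, 0.0762]
orientation: [-0.001, 0.707, 0.707, -0.0]
contact_force: [0.5, 0.4, -3.1]
finger_gap: 0.0596
```

Call:
drive_tool:
  rows:
    - {"x":0,"y":0,"z":-0.01,"wx":0,"wy":0,"wz":0}
    - {"x":0,"y":0,"z":-0.04,"wx":0,"wy":0,"wz":0}
    - {"x":0,"y":0,"z":-0.08,"wx":0,"wy":0,"wz":0}
    - {"x":0,"y":0,"z":-0.12,"wx":0,"wy":0,"wz":0}
    - {"x":0,"y":0,"z":-0.16,"wx":0,"wy":0,"wz":0}

```text
time_s: 33.87
tool_pos: [0.4705, 0.3355, 0.2384]
orientation: [-0.001, 0.707, 0.707, -0.0]
contact_force: [1.2, 0.8, -4.2]
finger_gap: 0.0597
```

```bash
python3 -c "
from mv import *
delta([.4897,.0127,.25],0)"
```

```text
pos [0.4705 0.3355 0.2384] F [ 1.2  0.8 -4.2] shift [-0.3228  0.0189 -0.012 ] turn [-0.14 -0.07  0.05] gap 0.0597
```

Call:
drive_tool:
  rows:
    - {"x":0,"y":0,"z":-0.03,"wx":0,"wy":0,"wz":0}
    - {"x":-0.02,"y":0.001,"z":-0.05,"wx":0,"wy":0,"wz":0}
    - {"x":-0.05,"y":0.003,"z":-0.05,"wx":0,"wy":0,"wz":0}
    - {"x":-0.085,"y":0.005,"z":-0.05,"wx":0,"wy":0,"wz":0}
    - {"x":-0.12,"y":0.007,"z":-0.05,"wx":0,"wy":0,"wz":0}

```text
time_s: 34.28
tool_pos: [0.4772, 0.2144, 0.2892]
orientation: [-0.001, 0.706, 0.708, -0.0]
contact_force: [0.3, 0.0, -4.2]
finger_gap: 0.0598
```

Call:
drive_tool:
  rows:
    - {"x":-0.035,"y":0.002,"z":0,"wx":0,"wy":0,"wz":0}
    - {"x":-0.07,"y":0.004,"z":0,"wx":0,"wy":0,"wz":0}
    - {"x":-0.105,"y":0.006,"z":0,"wx":0,"wy":0,"wz":0}
    - {"x":-0.14,"y":0.008,"z":0,"wx":0,"wy":0,"wz":0}
    - {"x":-0.17,"y":0.01,"z":0,"wx":0,"wy":0,"wz":0}

```text
time_s: 34.7
tool_pos: [0.487, 0.0424, 0.2896]
orientation: [-0.001, 0.706, 0.708, 0.0]
contact_force: [0.6, 0.5, -3.4]
finger_gap: 0.06
```

Call:
drive_tool:
  rows:
    - {"x":-0.02,"y":0.001,"z":0,"wx":0,"wy":0,"wz":0}
    - {"x":-0.033,"y":0.002,"z":0,"wx":0,"wy":0,"wz":0}
    - {"x":-0.033,"y":0.002,"z":0,"wx":0,"wy":0,"wz":0}
    - {"x":-0.033,"y":0.002,"z":0,"wx":0,"wy":0,"wz":0}

```text
time_s: 35.03
tool_pos: [0.4888, 0.0091, 0.2899]
orientation: [-0.001, 0.707, 0.707, 0.0]
contact_force: [0.2, 0.6, -3.1]
finger_gap: 0.0597
```

```bash
python3 -c "
from mv import *
delta([.4897,.0112,.0925],0)"
```

```text
pos [0.4888 0.0091 0.2899] F [ 0.2  0.6 -3.1] shift [0.0018 0.0011 0.1974] turn [-0.07 -0.09  0.02] gap 0.0597
```

Call:
drive_tool:
  rows:
    - {"x":0.002,"y":0.001,"z":0.03,"wx":0,"wy":0,"wz":0}
    - {"x":0.002,"y":0.001,"z":0.06,"wx":0,"wy":0,"wz":0}
    - {"x":0.002,"y":0.001,"z":0.095,"wx":0,"wy":0,"wz":0}
    - {"x":0.002,"y":0.001,"z":0.12,"wx":0,"wy":0,"wz":0}
    - {"x":0.002,"y":0.001,"z":0.14,"wx":0,"wy":0,"wz":0}

```text
time_s: 35.45
tool_pos: [0.4886, 0.0125, 0.148]
orientation: [-0.002, 0.707, 0.708, -0.0]
contact_force: [0.4, 0.3, -3.3]
finger_gap: 0.0598
```

```bash
python3 -c "
from mv import *
delta([.4897,.0112,.0920],0)"
```

```text
pos [0.4886 0.0125 0.148 ] F [ 0.4  0.3 -3.3] shift [-0.0014  0.0013  0.056 ] turn [-0.18 -0.1   0.08] gap 0.0598
```

Call:
drive_tool:
  rows:
    - {"x":-0.0015,"y":0.001,"z":0.025,"wx":-0.2,"wy":0,"wz":0}
    - {"x":-0.0015,"y":0.001,"z":0.045,"wx":-0.2,"wy":0,"wz":0}
    - {"x":-0.0015,"y":0.001,"z":0.055,"wx":-0.2,"wy":0,"wz":0}
    - {"x":-0.0015,"y":0.001,"z":0.056,"wx":-0.2,"wy":0,"wz":0}

```text
time_s: 35.78
tool_pos: [0.4884, 0.0119, 0.0905]
orientation: [-0.002, 0.706, 0.708, -0.0]
contact_force: [0.1, 1.0, -3.0]
finger_gap: 0.0596
```

Call:
drive_tool:
  rows:
    - {"x":0,"y":0,"z":0.002,"wx":0,"wy":0,"wz":0}
    - {"x":0,"y":0,"z":0.004,"wx":0,"wy":0,"wz":0}
    - {"x":0,"y":0,"z":0.0045,"wx":0,"wy":0,"wz":0}
    - {"x":0,"y":0,"z":0.0045,"wx":0,"wy":0,"wz":0}

```text
time_s: 36.12
tool_pos: [0.4891, 0.0121, 0.0871]
orientation: [-0.001, 0.706, 0.708, 0.0]
contact_force: [-0.7, 1.2, 2.1]
finger_gap: 0.0594
```

Call:
drive_tool:
  rows:
    - {"x":0,"y":0,"z":0,"wx":0,"wy":0,"wz":0}
    - {"x":0,"y":0,"z":0,"wx":0,"wy":0,"wz":0}
    - {"x":0,"y":0,"z":0,"wx":0,"wy":0,"wz":0}
    - {"x":0,"y":0,"z":0,"wx":0,"wy":0,"wz":0}
    - {"x":0,"y":0,"z":0,"wx":0,"wy":0,"wz":0}
  gripper: -1

```text
time_s: 36.53
tool_pos: [0.4892, 0.012, 0.0873]
orientation: [-0.001, 0.706, 0.708, 0.0]
contact_force: [-0.0, -0.4, -0.1]
finger_gap: 0.0898
```

Call:
drive_tool:
  rows:
    - {"x":0,"y":0,"z":-0.01,"wx":0,"wy":0,"wz":0}
    - {"x":0,"y":0,"z":-0.04,"wx":0,"wy":0,"wz":0}
    - {"x":0,"y":0,"z":-0.08,"wx":0,"wy":0,"wz":0}
    - {"x":0,"y":0,"z":-0.12,"wx":0,"wy":0,"wz":0}
    - {"x":0,"y":0,"z":-0.15,"wx":0,"wy":0,"wz":0}

```text
time_s: 36.95
tool_pos: [0.4896, 0.0117, 0.241]
orientation: [-0.0, 0.706, 0.708, 0.001]
contact_force: [0.5, -0.1, -0.6]
finger_gap: 0.0911
```

Call:
drive_tool:
  rows:
    - {"x":0.034,"y":-0.012,"z":0,"wx":0,"wy":0,"wz":0}
    - {"x":0.068,"y":-0.025,"z":0,"wx":0,"wy":0,"wz":0}
    - {"x":0.102,"y":-0.037,"z":0,"wx":0,"wy":0,"wz":0}
    - {"x":0.136,"y":-0.05,"z":0,"wx":0,"wy":0,"wz":0}
    - {"x":0.17,"y":-0.063,"z":0,"wx":0,"wy":0,"wz":0}

```text
time_s: 37.37
tool_pos: [0.4253, 0.1829, 0.2422]
orientation: [-0.0, 0.706, 0.708, 0.002]
contact_force: [0.5, 1.1, 1.1]
finger_gap: 0.0915
```

Call:
drive_tool:
  rows:
    - {"x":0.034,"y":-0.012,"z":0,"wx":0,"wy":0,"wz":0}
    - {"x":0.068,"y":-0.025,"z":0,"wx":0,"wy":0,"wz":0}
    - {"x":0.102,"y":-0.037,"z":0,"wx":0,"wy":0,"wz":0}
    - {"x":0.136,"y":-0.05,"z":0,"wx":0,"wy":0,"wz":0}
    - {"x":0.142,"y":-0.054,"z":0,"wx":0,"wy":0,"wz":0}

```text
time_s: 37.78
tool_pos: [0.3697, 0.3283, 0.2434]
orientation: [-0.0, 0.706, 0.709, 0.002]
contact_force: [-0.4, -1.0, -0.5]
finger_gap: 0.0908
```

```bash
python3 -c "
from mv import *
delta([.3727,.3258,.0635],0)"
```

```text
pos [0.3697 0.3283 0.2434] F [-0.4 -1.  -0.5] shift [-0.0032  0.0025  0.1799] turn [ 0.16 -0.2   0.23] gap 0.0908
```

Call:
drive_tool:
  rows:
    - {"x":-0.003,"y":0.0025,"z":0.035,"wx":0.2,"wy":-0.2,"wz":0}
    - {"x":-0.003,"y":0.0025,"z":0.07,"wx":0.2,"wy":-0.2,"wz":0}
    - {"x":-0.003,"y":0.0025,"z":0.1,"wx":0.2,"wy":-0.2,"wz":0}
    - {"x":-0.003,"y":0.0025,"z":0.125,"wx":0.2,"wy":-0.2,"wz":0}
    - {"x":-0.003,"y":0.0025,"z":0.14,"wx":0.2,"wy":-0.2,"wz":0}

```text
time_s: 38.2
tool_pos: [0.3717, 0.3249, 0.1014]
orientation: [-0.0, 0.706, 0.709, -0.002]
contact_force: [0.4, -0.8, -0.4]
finger_gap: 0.0913
```

```bash
python3 -c "
from mv import *
delta([.3727,.3258,.0640],0)"
```

```text
pos [0.3717 0.3249 0.1014] F [ 0.4 -0.8 -0.4] shift [0.001  0.0011 0.0374] turn [-0.16  0.09  0.23] gap 0.0913
```

Call:
drive_tool:
  rows:
    - {"x":0.001,"y":0.001,"z":0.02,"wx":0,"wy":0,"wz":0}
    - {"x":0.001,"y":0.001,"z":0.037,"wx":0,"wy":0,"wz":0}
    - {"x":0.001,"y":0.001,"z":0.037,"wx":0,"wy":0,"wz":0}
    - {"x":0.001,"y":0.001,"z":0.037,"wx":0,"wy":0,"wz":0}

```text
time_s: 38.53
tool_pos: [0.3724, 0.3254, 0.0645]
orientation: [-0.0, 0.706, 0.708, -0.002]
contact_force: [-0.7, -0.8, -0.1]
finger_gap: 0.0914
```

Call:
drive_tool:
  rows:
    - {"x":0,"y":0,"z":0,"wx":0,"wy":0,"wz":0}
    - {"x":0,"y":0,"z":0,"wx":0,"wy":0,"wz":0}
    - {"x":0,"y":0,"z":0,"wx":0,"wy":0,"wz":0}
    - {"x":0,"y":0,"z":0,"wx":0,"wy":0,"wz":0}
    - {"x":0,"y":0,"z":0,"wx":0,"wy":0,"wz":0}
  gripper: 1

```text
time_s: 38.95
tool_pos: [0.3727, 0.3256, 0.0651]
orientation: [-0.0, 0.706, 0.709, -0.002]
contact_force: [-0.7, -0.0, -0.2]
finger_gap: 0.0604
```

Call:
drive_tool:
  rows:
    - {"x":0,"y":0,"z":0,"wx":0,"wy":0,"wz":0}
    - {"x":0,"y":0,"z":0,"wx":0,"wy":0,"wz":0}
    - {"x":0,"y":0,"z":0,"wx":0,"wy":0,"wz":0}
    - {"x":0,"y":0,"z":0,"wx":0,"wy":0,"wz":0}

```text
time_s: 39.28
tool_pos: [0.3726, 0.3256, 0.0652]
orientation: [-0.0, 0.706, 0.709, -0.002]
contact_force: [-2.9, -0.9, 4.7]
finger_gap: 0.0539
```

Call:
drive_tool:
  rows:
    - {"x":0,"y":0,"z":-0.01,"wx":0,"wy":0,"wz":0}
    - {"x":0,"y":0,"z":-0.04,"wx":0,"wy":0,"wz":0}
    - {"x":0,"y":0,"z":-0.08,"wx":0,"wy":0,"wz":0}
    - {"x":0,"y":0,"z":-0.12,"wx":0,"wy":0,"wz":0}
    - {"x":0,"y":0,"z":-0.16,"wx":0,"wy":0,"wz":0}

```text
time_s: 39.7
tool_pos: [0.3726, 0.3255, 0.2273]
orientation: [-0.0, 0.706, 0.709, -0.002]
contact_force: [1.1, 0.6, -3.5]
finger_gap: 0.0538
```

Call:
drive_tool:
  rows:
    - {"x":0,"y":0,"z":-0.03,"wx":0,"wy":0,"wz":0}
    - {"x":-0.02,"y":0.006,"z":-0.05,"wx":0,"wy":0,"wz":0}
    - {"x":-0.05,"y":0.016,"z":-0.05,"wx":0,"wy":0,"wz":0}
    - {"x":-0.085,"y":0.027,"z":-0.05,"wx":0,"wy":0,"wz":0}
    - {"x":-0.12,"y":0.038,"z":-0.05,"wx":0,"wy":0,"wz":0}

```text
time_s: 40.12
tool_pos: [0.411, 0.2045, 0.2784]
orientation: [-0.0, 0.705, 0.709, -0.002]
contact_force: [1.6, 0.9, -3.5]
finger_gap: 0.0537
```

```bash
python3 -c "
from mv import *
delta([.497,-.0745,.27],0)"
```

```text
pos [0.411  0.2045 0.2784] F [ 1.6  0.9 -3.5] shift [-0.2795  0.0845  0.0087] turn [-0.16  0.12  0.31] gap 0.0537
```

Call:
drive_tool:
  rows:
    - {"x":-0.034,"y":0.01,"z":0,"wx":0,"wy":0,"wz":0}
    - {"x":-0.068,"y":0.02,"z":0,"wx":0,"wy":0,"wz":0}
    - {"x":-0.102,"y":0.03,"z":0,"wx":0,"wy":0,"wz":0}
    - {"x":-0.136,"y":0.041,"z":0,"wx":0,"wy":0,"wz":0}
    - {"x":-0.17,"y":0.051,"z":0,"wx":0,"wy":0,"wz":0}

```text
time_s: 40.53
tool_pos: [0.4628, 0.033, 0.2792]
orientation: [-0.0, 0.705, 0.709, -0.002]
contact_force: [1.4, -0.0, -2.5]
finger_gap: 0.0537
```

Call:
drive_tool:
  rows:
    - {"x":-0.034,"y":0.01,"z":0,"wx":0,"wy":0,"wz":0}
    - {"x":-0.068,"y":0.02,"z":0,"wx":0,"wy":0,"wz":0}
    - {"x":-0.095,"y":0.03,"z":0,"wx":0,"wy":0,"wz":0}
    - {"x":-0.109,"y":0.033,"z":0,"wx":0,"wy":0,"wz":0}
    - {"x":-0.109,"y":0.033,"z":0,"wx":0,"wy":0,"wz":0}

```text
time_s: 40.95
tool_pos: [0.4966, -0.0783, 0.2797]
orientation: [0.0, 0.706, 0.708, -0.002]
contact_force: [-1.0, 1.0, -3.8]
finger_gap: 0.0538
```

Call:
drive_tool:
  rows:
    - {"x":0,"y":0,"z":0.03,"wx":0,"wy":0,"wz":0}
    - {"x":0,"y":0,"z":0.06,"wx":0,"wy":0,"wz":0}
    - {"x":0,"y":0,"z":0.09,"wx":0,"wy":0,"wz":0}
    - {"x":0,"y":0,"z":0.115,"wx":0,"wy":0,"wz":0}
    - {"x":0,"y":0,"z":0.13,"wx":0,"wy":0,"wz":0}

```text
time_s: 41.37
tool_pos: [0.4947, -0.078, 0.1475]
orientation: [-0.001, 0.706, 0.708, -0.003]
contact_force: [-0.5, -0.4, -2.6]
finger_gap: 0.0538
```

```bash
python3 -c "
from mv import *
delta([.497,-.0745,.081],0)"
```

```text
pos [ 0.4947 -0.078   0.1475] F [-0.5 -0.4 -2.6] shift [0.0036 0.0027 0.0664] turn [-0.3   0.11  0.17] gap 0.0538
```

Call:
drive_tool:
  rows:
    - {"x":0.0036,"y":0.0027,"z":0.025,"wx":-0.3,"wy":0,"wz":0}
    - {"x":0.0036,"y":0.0027,"z":0.05,"wx":-0.3,"wy":0,"wz":0}
    - {"x":0.0036,"y":0.0027,"z":0.065,"wx":-0.3,"wy":0,"wz":0}
    - {"x":0.0036,"y":0.0027,"z":0.066,"wx":-0.3,"wy":0,"wz":0}

```text
time_s: 41.7
tool_pos: [0.495, -0.0736, 0.0791]
orientation: [-0.001, 0.706, 0.708, -0.002]
contact_force: [-0.6, 0.9, -3.3]
finger_gap: 0.0537
```

Call:
drive_tool:
  rows:
    - {"x":0,"y":0,"z":0.002,"wx":0,"wy":0,"wz":0}
    - {"x":0,"y":0,"z":0.004,"wx":0,"wy":0,"wz":0}
    - {"x":0,"y":0,"z":0.0045,"wx":0,"wy":0,"wz":0}
    - {"x":0,"y":0,"z":0.0045,"wx":0,"wy":0,"wz":0}

```text
time_s: 42.03
tool_pos: [0.4953, -0.0738, 0.0763]
orientation: [-0.001, 0.706, 0.708, -0.002]
contact_force: [-5.4, -2.7, 9.2]
finger_gap: 0.0538
```

Call:
drive_tool:
  rows:
    - {"x":0,"y":0,"z":0,"wx":0,"wy":0,"wz":0}
    - {"x":0,"y":0,"z":0,"wx":0,"wy":0,"wz":0}
    - {"x":0,"y":0,"z":0,"wx":0,"wy":0,"wz":0}
    - {"x":0,"y":0,"z":0,"wx":0,"wy":0,"wz":0}
    - {"x":0,"y":0,"z":0,"wx":0,"wy":0,"wz":0}
  gripper: -1

```text
time_s: 42.45
tool_pos: [0.4955, -0.0738, 0.0766]
orientation: [-0.001, 0.706, 0.708, -0.002]
contact_force: [0.5, -0.6, 0.7]
finger_gap: 0.0842
```

Call:
drive_tool:
  rows:
    - {"x":0,"y":0,"z":-0.01,"wx":0,"wy":0,"wz":0}
    - {"x":0,"y":0,"z":-0.04,"wx":0,"wy":0,"wz":0}
    - {"x":0,"y":0,"z":-0.08,"wx":0,"wy":0,"wz":0}
    - {"x":0,"y":0,"z":-0.12,"wx":0,"wy":0,"wz":0}
    - {"x":0,"y":0,"z":-0.16,"wx":0,"wy":0,"wz":0}

```text
time_s: 42.87
tool_pos: [0.4955, -0.0734, 0.239]
orientation: [-0.001, 0.706, 0.708, -0.002]
contact_force: [0.5, -0.6, 0.1]
finger_gap: 0.0909
```

Call:
drive_tool:
  rows:
    - {"x":0,"y":0.01,"z":-0.03,"wx":0,"wy":0,"wz":0}
    - {"x":-0.005,"y":0.02,"z":-0.06,"wx":0,"wy":0,"wz":0}
    - {"x":-0.015,"y":0.04,"z":-0.09,"wx":0,"wy":0,"wz":0}
    - {"x":-0.025,"y":0.06,"z":-0.1,"wx":0,"wy":0,"wz":0}
    - {"x":-0.025,"y":0.06,"z":-0.1,"wx":0,"wy":0,"wz":0}

```text
time_s: 43.28
tool_pos: [0.5595, -0.0994, 0.3432]
orientation: [0.002, 0.706, 0.708, -0.0]
contact_force: [1.2, 0.8, 0.5]
finger_gap: 0.0914
```

```bash
python3 -c "
from mv import *
a=snap('scene','s9')['frame']; b=snap('wrist','w9')['frame']
cv2.imwrite('pics/c9.png',np.vstack([cv2.resize(a[90:330,60:440],(475,300)),cv2.resize(b[:220],(475,204))]))
c=load('w9')
for n,X in (('crock lid',(.4897,.0127,.113)),('shaker dome',(.497,-.0745,.104)),('bottle base',(.4824,.1005,.015))): print(n,proj(c,X)*[475/512,204/220]+[0,300])
print(get_obs()['tool_pos'])"
```

```text
crock lid [184.11701075 376.24449413]
shaker dome [192.91143457 442.28952786]
bottle base [188.37398123 324.61365523]
[ 0.55599449 -0.09810938  0.33931951]
```

View pics/c9.png

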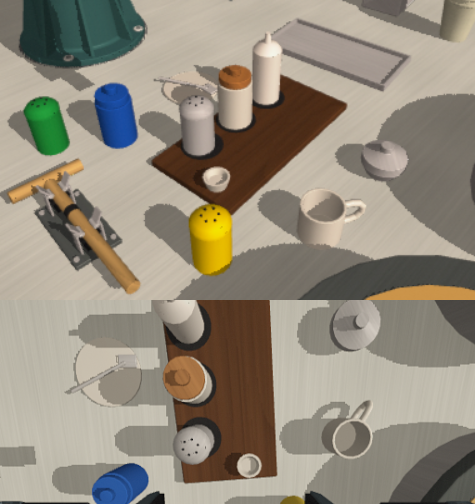

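The shaker, crock and bottle stand upright on their original discs: shaker dome (192,443) and crock lid (186,378) match the predictions. The spreader is in both clips with the band centred. The cup and sugar bowl have not moved and the tray is empty.

```bash
python3 -c "
from bench import finish_job; print(finish_job())"
```

```text
the job is handed in; nothing more can be done
None
```

The job is done and handed in at about 43 s of the 144 s allowed. I moved the bottle, crock and shaker upright onto the tray, then pressed the spreader into both clips. After that I put each container back on its own disc.

- **Spreader:** it was pressed home with about 26 N of upward force on the tool, at the expected seat height. That was above the 3 to 12 N given for the push, but well below the 120 N wrist limit. The wrist view put the band within about 2 mm of the holder's centre. The scene view agreed to under 1 mm along the handle but was about 5 mm off across it. I put that down to picking the edge of the visible band, because the clips fix the handle in that direction.
- **Containers:** in the last pictures all three stand upright on their original discs. The crock and shaker tops lay within about 2 pixels of where they should be. The shaker was set down about 2 mm off its disc's centre. I checked the bottle only by eye.
- **Everything else:** the cup, sugar bowl and look-alikes looked undisturbed, and the tray is empty. No check failed.

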